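# Pack, latch and release the hub bolt case

## Robot

A 6-joint arm with a two-finger parallel gripper is mounted at the origin on the work surface. World frame = base frame: x ahead of the robot, y to its left, z up, the work surface at z = 0. Lengths are in mm, angles in rad, forces in N, time in s.
With the tool pointing down it reaches from about 350 to 975 mm from the base axis. Payload 7.1 kg.
Tool frame: the origin (TCP) lies midway between the tips of the shut fingers; the grasp point (between the pads) lies 19 mm behind it; z points along the fingers, y is the line along which they close (so a half turn about z gives the same grasp; the last joint's range is limited). The gripper opens to 88 mm and grips with 3 to 60 N. Pads are 20 mm wide; open, the fingers measure 115 mm over their backs; the gripper's body (75 mm by 178 mm) begins 61 mm behind the grasp point.
Start: joints at [-1.208, 0.423, 1.63, -0, 1.089, -0.019], TCP at [232.886, -579.973, 193.375] pointing down, gripper open.
Joint ranges: [-3, 3], [-0.9, 2.11], [0.09, 2.58], [-1.31, 4.45], [0.11, 2.69], [-2.54, 2.54]. Speed limits (rad/s): [2.39, 2.39, 3.01, 3.14, 3.14, 3.14].

## Interface

Orientations are given as a rotation vector (axis times angle).
In Python, from workcell import ctrl gives the robot as it stands. The module is installed in compiled form; this text tells all that it offers.
- The arm moves only by the tool apply_moves, never from a script. Its argument "targets" is a list of rows, each a list of 3 entries, a list of its own where there are three numbers: the opening, from -1 (shut) to 1 (fully open), then the shift along the tool's x, y, z normalised to -1 to 1, where 1 is 5 cm, then the turn, a rotation vector about the tool's x, y, z normalised to -1 to 1, where 1 is 90 degrees. In form: [[jaw, [x, y, z], [wx, wy, wz]], ...]. A call has 1 to 8 rows; each row shifts and turns the commanded pose from where the row before left it, along the tool's axes as they then stand; what a row does not reach is not made up. A row lasts 1/8 s, in which the tool goes at most 62.5 mm and 10.7 degrees, less where a joint would pass 70% of its speed; a pose out of reach is approached as far as the arm can. A call with a number of a shift or a turn outside -1 to 1 is refused whole. A call with a gripper value outside its range is refused whole. The fingers move at their own pace and stop on an object; the grip force is fixed at half the most. Time passes only in rows, so rows that do not move let the fingers close. It gives the time, the measured TCP pose, the force, the opening and the grip force at its end, in the units of the state.
- ctrl.get_obs(): the state, without advancing time (a new reading comes with each control period).
- ctrl.get_image(name): name is "scene" or "top"; returns a dict with "pixels" (480x640x3 uint8, blue, green, red), "camera_matrix" (3x3 intrinsics, pixels), "view" (4x4, takes a point from world to camera coordinates). Camera axes: x right, y down, z forward; pixel columns grow to the right and rows downward; lengths in mm; the calibration is good to about 2 mm. A picture is of the moment at which its call begins. There is no depth.
- ctrl.close_job(): hands the job in; it is judged then, once.
Trained networks look in the newest picture that a camera, given by its name, has taken for a name from the list of things; names that differ only in an ending like _2 or _b are one class to them, and where a whole thing is asked for, a point or a joint stands for the part that bears it (a point fixed in the world has none). Each returns a list of dicts, best first, with "score" (0 to 1); they miss things now and then, are a little off and sometimes report something else, mostly with a low value. They report only what shows in the picture. A call takes as long as a camera call. They do not tell look-alikes from the thing itself.
- ctrl.masks_of(label, camera): "region" (480x640 bool, what is visible of it) and "bbox" ([left, top, right, bottom] in pixels, round what is visible of it).
- ctrl.pinpoint(label, camera): "xy" ([column, row] in pixels: a listed point, or the origin of a listed thing).
The state is a dict: "t": time; "qpos": joint angles; "qvel": joint speeds; "joint_torque": joint torques, N m; "ee_pos": TCP position; "orientation": TCP orientation; "ft_force": force on the tool from outside, world axes, zero at the start; "moment": the same for the moment, N m; "width": finger opening in mm; "grasp_force": force on a finger pad.
Only numpy, scipy, OpenCV 4.12 (cv2) and the standard library are available. Lean on these libraries where they do the work, as an engineer would, in place of code of your own. Each camera call takes 0.05 s, during which the arm holds its last target. There are 200 camera calls.

## Task

Pack every inspected bronze hub bolt from the mat into the blue case, each resting down in its own notch of the white rails, then close the lid and turn both red turnbuttons fully over its edge. Then slide the latched case along the bench, without lifting it, until it stands wholly inside the green outline and square to it, and let go; leave the nut, gauges, mirror, torch and penetrant can where they are.

Things in the scene. Friction and masses are not known exactly. Their poses are not given: they have to be found in the camera images.
- case: blue bolt case, loose, 176 (x) by 230 mm (y), 0.9 kg, walls 54 mm high (62 with lid shut); origin under its centre, x away from the robot (hinge side), z up. Inside: x -44..+82, y -110..+110, floor 5 mm high, two white V-notched rails along y, 6 mm thick, at x -5 and +43 mm, tips 46 mm high, 42 mm clear between. Front (x -88..-50): ledge 54 mm high with grab handle and red turnbuttons
- notch0 (a point): seat of V notch 0, counted from the case's right (-y): where the middle of a bolt's shank (bolt origin) comes to lie, bolt along the case's x either way round; 34 mm above the case's underside, 29 mm above its inner floor; axes as the case
- notch1 (a point): seat of V notch 1, counted from the case's right (-y): where the middle of a bolt's shank (bolt origin) comes to lie, bolt along the case's x either way round; 34 mm above the case's underside, 29 mm above its inner floor; axes as the case
- notch2 (a point): seat of V notch 2, counted from the case's right (-y): where the middle of a bolt's shank (bolt origin) comes to lie, bolt along the case's x either way round; 34 mm above the case's underside, 29 mm above its inner floor; axes as the case
- notch3 (a point): seat of V notch 3, counted from the case's right (-y): where the middle of a bolt's shank (bolt origin) comes to lie, bolt along the case's x either way round; 34 mm above the case's underside, 29 mm above its inner floor; axes as the case
- case_handle (a point): middle of the top bar of the black grab handle fixed on the case's front ledge (case frame x -70, y 0): bar 10 mm thick along the case's y, 66 mm long over its posts, its middle 88 mm above the case's underside, 34 mm above the ledge; the case can be pulled along by it
- case_lid (a joint): angle of the lid (clear pane in an aluminium frame 140 by 230 by 8 mm, 0.22 kg), hinged on the case's back edge (case frame x +88, z 54 mm): 0 = shut on the walls; 1.8 = stop, leaning back past upright. Light friction holds it open; tipped forward to 1.2 or less it sinks shut by itself, and a light push down shuts it fully
- lid_edge (a point): middle of the lid's free edge (8 mm thick); 140 mm from the hinge line; x of the frame runs from the edge towards the hinge, z is the lid's outer face's normal (up when shut)
- turn_l (a joint): angle of the left (+y) red turnbutton: 0 = open, its bar pointing along the front to the middle of the case, clear of the lid; 1.571 = stop, its bar pointing back over the lid's front edge (with the lid shut it holds it down). Turns anticlockwise seen from above to close; friction 0.05 N m, stays where it is left
- turn_r (a joint): angle of the right (-y) red turnbutton: 0 = open, its bar pointing along the front to the middle of the case, clear of the lid; 1.571 = stop, its bar pointing back over the lid's front edge (with the lid shut it holds it down). Turns clockwise seen from above to close; friction 0.05 N m, stays where it is left
- turn_l_fin (a point): centre of the left turnbutton's upright finger fin, on its pivot (case frame x -70, y +95, z 81 mm): fin 10 mm thick, 36 long along the bar, 22 high; the bar below it is 12 wide, 6 thick, 45 mm long from the pivot, underside 64 mm above the case's underside. z up; frame y runs along the fin and turns with it (at joint 0 along the case's y)
- turn_r_fin (a point): centre of the right turnbutton's upright finger fin, on its pivot (case frame x -70, y -95, z 81 mm): fin 10 mm thick, 36 long along the bar, 22 high; the bar below it is 12 wide, 6 thick, 45 mm long from the pivot, underside 64 mm above the case's underside. z up; frame y runs along the fin and turns with it (at joint 0 along the case's y)
- bolt1: bronze M16 hub bolt with its nut run on, lying flat (absent in some starts), 0.22 kg: round shank 16 mm thick, 70 mm long between the hexagons; head (24 mm across flats, 10 long) at -x, nut (24 across flats, 13 long, plus 4 of thread) at +x. Origin: on the axis, middle of the shank, 12 mm above what it lies on; x along the axis
- bolt2: bronze M16 hub bolt with its nut run on, lying flat (absent in some starts), 0.22 kg: round shank 16 mm thick, 70 mm long between the hexagons; head (24 mm across flats, 10 long) at -x, nut (24 across flats, 13 long, plus 4 of thread) at +x. Origin: on the axis, middle of the shank, 12 mm above what it lies on; x along the axis
- bolt3: bronze M16 hub bolt with its nut run on, lying flat (absent in some starts), 0.22 kg: round shank 16 mm thick, 70 mm long between the hexagons; head (24 mm across flats, 10 long) at -x, nut (24 across flats, 13 long, plus 4 of thread) at +x. Origin: on the axis, middle of the shank, 12 mm above what it lies on; x along the axis
- bolt4: bronze M16 hub bolt with its nut run on, lying flat (absent in some starts), 0.22 kg: round shank 16 mm thick, 70 mm long between the hexagons; head (24 mm across flats, 10 long) at -x, nut (24 across flats, 13 long, plus 4 of thread) at +x. Origin: on the axis, middle of the shank, 12 mm above what it lies on; x along the axis
- mat: black rubber inspection mat fixed on the bench, 250 (x) by 220 (y) by 3 mm, on which the bolts lie at the start; origin under its centre. It is on one side of the case, the green outline on the other
- release_bay: green tape outline on the bench, the release bay: flat, inside 206 (x) by 260 mm (y), tape 12 mm wide; origin at its centre, axes as the case when it stands square in it
- nut: loose blued steel nut, 36 mm across, 18 mm high; bystander
- pitch_gauge: brass thread pitch gauge, 70 by 20 by 10 mm with fanned leaves; bystander
- mirror: inspection mirror, black rubber grip along x, 240 mm long, 18 mm high; bystander
- penetrant: dye penetrant can, yellow label and pale metal top, 48 mm wide, 125 mm high; bystander behind the case
- ring_gauge: steel thread ring gauge, 64 mm wide, 16 mm high; bystander behind the case
- torch: yellow torch lying flat, 110 mm long, 28 mm high; bystander
There are look-alikes about, which are no part of the job. Leave any purple or turquoise look-alike of the bolt1 alone. What is shaped like the bolt3 but pink is not meant.

How it is judged (in metres and radians):
On the way, in this order (a step that is already met when the one before it is completed fails the run):
1. every bolt present lies down in a notch of the rails in the case, along the case's depth (x of bolt1 in the frame of case between 0.007 and 0.031 m and y of bolt1 in the frame of case between -0.078 and 0.078 m and z of bolt1 in the frame of case between 0.029 and 0.039 m and angle between the x axis of each of bolt1, bolt2, bolt3, bolt4 and the x axis of case, either way round below 0.15 rad and x of bolt2 in the frame of case between 0.007 and 0.031 m and y of bolt2 in the frame of case between -0.078 and 0.078 m and z of bolt2 in the frame of case between 0.029 and 0.039 m and x of bolt3 in the frame of case between 0.007 and 0.031 m and y of bolt3 in the frame of case between -0.078 and 0.078 m and z of bolt3 in the frame of case between 0.029 and 0.039 m and x of bolt4 in the frame of case between 0.007 and 0.031 m and y of bolt4 in the frame of case between -0.078 and 0.078 m and z of bolt4 in the frame of case between 0.029 and 0.039 m), for 0.2 s.
2. the lid is shut over the bolts (all of step 1 and value of joint case_lid below 0.05 rad), for 0.2 s.
3. both turnbuttons are turned over the lid's edge, lid shut (value of joint each of turn_l, turn_r above 1.35 rad and value of joint case_lid below 0.05 rad), for 0.2 s.
4. the latched case stands inside the green outline (all of step 3 and x of case in the frame of release_bay between -0.018 and 0.018 m and y of case in the frame of release_bay between -0.018 and 0.018 m and angle between the x axis of case and the x axis of release_bay, either way round below 0.15 rad and height (world z) of case below 0.004 m), for 0.2 s.
At the end, for the whole second after the job is handed in: every bolt in a notch (within 12 mm along, 5 mm of seat height, 0.15 rad of the case's depth); lid within 0.05 rad of shut; both turnbuttons past 1.35 rad; case flat and still in the green outline (centre within 18 mm each way, under 0.15 rad askew), never lifted; bystanders left (all of step 1 and all of step 4 and linear speed of case below 0.01 m/s); the robot touches nothing.
It fails at once if the case is lifted off the bench or tipped (height (world z) of case above 0.01 m or angle between case's own z axis and vertical above 0.12 rad).
It fails at once if a bystander (nut, gauges, mirror, torch, can) is moved more than 3 cm or the can knocked over (distance of any of nut, pitch_gauge, mirror, penetrant, ring_gauge, torch from where it was at the start of the episode above 0.03 m or angle between penetrant's own z axis and vertical above 0.5 rad).
Of bolt1, bolt2, bolt3, bolt4 only 2 to 4 are there at a start; the rules pass over those that are not, and their reading is None.
At some moment in a run one of bolt1, bolt2, bolt3, bolt4 may be knocked a few centimetres aside while the robot is not near it.
Once in a run the grip may slacken for a moment while it holds something.
It also fails if it takes over 210 s, if anything falls off the work surface, if the arm or the gripper's body presses on something with over 40 N, if the wrist force passes 120 N, or if a joint passes its speed limit or range.

## Working session

There is one attempt and no reset: what is moved stays moved. The work goes in short steps, Python scripts to look and compute and a tool call to move; the robot and the scene stay as the last step left them, time stands still between calls to the robot, and variables do not carry over. Pictures are saved under pics/ and viewed, at most 14 in all, crops included, and the job is handed in when it is done.

Besides the shell and the picture viewer there is one more tool, called after "Call:" by a JSON object that holds its "method" and its "body". apply_moves: Moves the arm, as the interface text tells. Scaled input: -1 to 1 covers 5 cm each way for a shift and 90 degrees each way for a turn. Its arguments: {"type":"object","properties":{"targets":{"type":"array"}},"required":["targets"]}

```bash
mkdir -p pics; cat > h.py <<'E'
import numpy as np, cv2
from workcell import ctrl
def ray(cam,uv):
    K,V=np.array(cam["camera_matrix"]),np.array(cam["view"])
    d=np.linalg.inv(K)@np.array([uv[0],uv[1],1.]); R=V[:3,:3]
    return -R.T@V[:3,3], R.T@d
def atz(cam,uv,z):
    o,d=ray(cam,uv); return o+d*(z-o[2])/d[2]
def tri(c1,u1,c2,u2):
    o1,d1=ray(c1,u1);o2,d2=ray(c2,u2)
    d1/=np.linalg.norm(d1);d2/=np.linalg.norm(d2)
    s=np.linalg.lstsq(np.c_[d1,-d2],o2-o1,rcond=None)[0]
    a,b=o1+s[0]*d1,o2+s[1]*d2
    return (a+b)/2,np.linalg.norm(a-b)
def proj(cam,p):
    K,V=np.array(cam["camera_matrix"]),np.array(cam["view"])
    q=K@(V[:3,:3]@np.array(p,float)+V[:3,3]); return q[:2]/q[2]
E
python3 - <<'E'
from h import *
np.set_printoptions(precision=1,suppress=True)
s=ctrl.get_obs(); print(s)
for n in("top","scene"):
    c=ctrl.get_image(n); cv2.imwrite(f"pics/{n}0.png",c["pixels"]); print(n,np.array(c["view"]),np.array(c["camera_matrix"]))
    for l in ["case","notch0","notch1","notch2","notch3","case_handle","lid_edge","turn_l_fin","turn_r_fin","bolt1","mat","release_bay","nut","pitch_gauge","mirror","penetrant","ring_gauge","torch"]:
        print(n,l,[(np.round(d["xy"],1).tolist(),round(d["score"],2)) for d in ctrl.pinpoint(l,n)][:8])
E
```

```text
{'t': 0.0, 'qpos': array([-1.2,  0.4,  1.6,  0. ,  1.1, -0. ]), 'qvel': array([-0.,  0.,  0., -0.,  0., -0.]), 'joint_torque': array([ -0. , -54.5, -27.4,   0.1,   0. ,  -0. ]), 'ee_pos': array([ 232.7, -579.4,  192.6]), 'orientation': array([-3.1, -0.6,  0. ]), 'ft_force': array([ 0. ,  0.1, -0.3]), 'moment': array([-0.,  0., -0.]), 'grasp_force': 0.0, 'width': 87.91161811069695}
top [[   0.    -1.     0.   -96.6]
 [  -1.    -0.    -0.2  516.1]
 [   0.2   -0.    -1.  1022.7]
 [   0.     0.     0.     1. ]] [[514.    0.  325. ]
 [  0.  514.  237.8]
 [  0.    0.    1. ]]
top case [([295.6, 238.8], 0.73), ([424.5, 245.6], 0.39)]
top notch0 [([330.9, 226.0], 0.94), ([309.0, 228.1], 0.92), ([286.2, 224.1], 0.66), ([261.7, 220.6], 0.58)]
top notch1 [([330.9, 226.0], 0.94), ([309.0, 228.1], 0.92), ([286.2, 224.1], 0.66), ([261.7, 220.6], 0.58)]
top notch2 [([330.9, 226.0], 0.94), ([309.0, 228.1], 0.92), ([286.2, 224.1], 0.66), ([261.7, 220.6], 0.58)]
top notch3 [([330.9, 226.0], 0.94), ([309.0, 228.1], 0.92), ([286.2, 224.1], 0.66), ([261.7, 220.6], 0.58)]
top case_handle [([295.3, 262.7],
[... 1490 characters left out ...]
dge [([285.3, 277.9], 0.76)]
scene turn_l_fin [([376.6, 268.1], 0.5), ([470.2, 289.1], 0.41)]
scene turn_r_fin [([300.8, 258.0], 0.54), ([320.7, 216.1], 0.52)]
scene bolt1 [([223.9, 203.0], 0.75), ([225.9, 142.6], 0.75), ([273.8, 126.1], 0.68), ([259.0, 177.3], 0.63), ([170.6, 192.3], 0.61)]
scene mat [([257.0, 204.8], 0.79), ([342.6, 208.9], 0.17)]
scene release_bay [([329.5, 283.5], 0.5)]
scene nut [([223.1, 202.0], 0.7), ([294.8, 156.7], 0.66)]
scene pitch_gauge [([417.8, 267.2], 0.73), ([293.2, 202.6], 0.47)]
scene mirror [([467.6, 289.7], 0.92), ([342.3, 209.3], 0.45)]
scene penetrant [([341.0, 389.2], 0.67)]
scene ring_gauge [([236.1, 284.4], 0.82)]
scene torch [([342.5, 205.8], 0.71)]
```

View pics/top0.png

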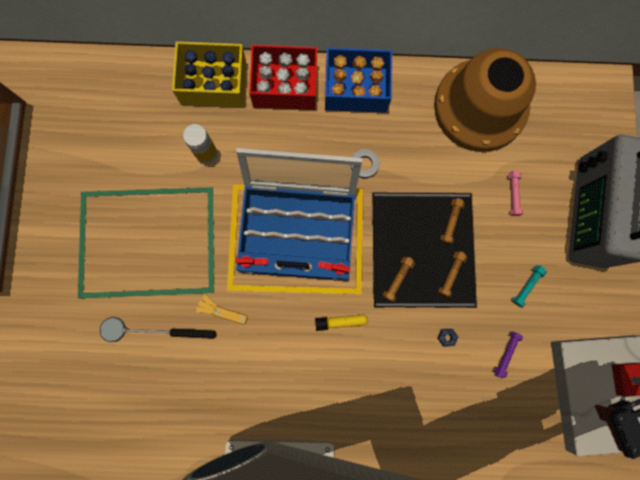

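View pics/scene0.png

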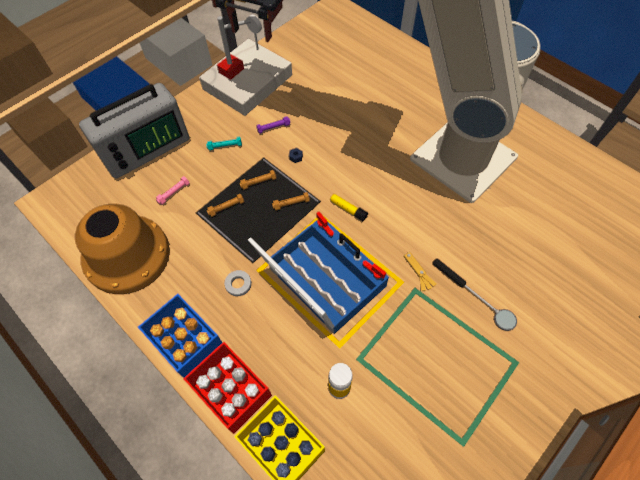

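The top view shows three bronze bolts on the mat, at about (452,220), (399,280) and (453,273). The pink, turquoise and purple look-alikes lie off the mat on the right. The open case is at (295,235) and the green bay at (147,243). The scene view agrees. Next I'll measure with both views.

```bash
cat > meas.py <<'E'
from h import *
from scipy.optimize import least_squares
np.set_printoptions(precision=2,suppress=True)
def bolts(ct,cs,lo=5,verbose=True):
    # bronze blobs via nets' masks in both views
    out=[]
    def axes(n,c):
        r=[]
        for d in ctrl.masks_of("bolt1",n):
            m=np.array(d["region"]); hsv=cv2.cvtColor(c["pixels"],cv2.COLOR_BGR2HSV)
            h=np.median(hsv[m],axis=0)
            ys,xs=np.nonzero(m); p=np.c_[xs,ys].astype(float)
            (cx,cy),(w,hh),a=cv2.minAreaRect(p.astype(np.float32))
            mu=p.mean(0); v=np.linalg.svd(p-mu,full_matrices=False)[2][0]
            t=(p-mu)@v; mid=mu+v*(t.min()+t.max())/2
            r.append((mid,v,t.max()-t.min(),h,d["score"]))
        return r
    A,B=axes("top",ct),axes("scene",cs)
    for a in A:
        e=[atz(ct,a[0]+s*a[1]*a[2]/2,15) for s in(-1,1)]
        best=min(((tri(ct,a[0],cs,b[0]),b) for b in B),key=lambda q:q[0][1]+abs(q[0][0][2]-15)*.3,default=None)
        d=e[1]-e[0]
        print("bolt px",a[0],"hsv",a[3],"sc %.2f"%a[4],"mid15",atz(ct,a[0],15),"len %.0f yaw %.3f"%(np.hypot(*d[:2]),np.arctan2(d[1],d[0])),"tri",best and best[0])
def casefit(obs,x0):
    # obs: list (cam, uv, casept)
    def f(x):
        R=np.array([[np.cos(x[2]),-np.sin(x[2]),0],[np.sin(x[2]),np.cos(x[2]),0],[0,0,1]])
        return np.concatenate([proj(c,R@np.array(p)+[x[0],x[1],0])-u for c,u,p in obs])
    r=least_squares(f,x0,loss="soft_l1",x_scale=[10,10,.05]); return r.x,f(r.x).reshape(-1,2)
E
cat > m1.py <<'E'
from meas import *
ct=ctrl.get_image("top"); 
cs=ctrl.get_image("scene")
bolts(ct,cs)
# red fins
def red(c):
    h=cv2.cvtColor(c["pixels"],cv2.COLOR_BGR2HSV); m=(((h[...,0]<8)|(h[...,0]>172))&(h[...,1]>170)&(h[...,2]>90)).astype(np.uint8)
    n,l,s,ce=cv2.connectedComponentsWithStats(m); return [(s[i,4],ce[i]) for i in range(1,n) if 40<s[i,4]<500]
print("red",red(ct),red(cs))
for p,q in [((295.3,262.7),(350.5,241.5)),((242.5,261.5),(376.6,268.1)),((339,267.8),(320.7,216.1)),((300,155.9),(285.3,277.9)),((309,228.1),(315.8,268.3)),((330.9,226),(301.7,257.9)),((286.2,224.1),(332.5,283.2)),((204.5,157.1),(341,389.2))]:
    print(p,*tri(ct,p,cs,q))
o=[]
for c,l in((ct,[(295.3,262.7),(242.5,261.5),(339,267.8)]),(cs,[(350.5,241.5),(376.6,268.1),(320.7,216.1)])):
    for u,p in zip(l,[(-70,0,88),(-70,95,81),(-70,-95,81)]): o.append((c,np.array(u),p))
x,r=casefit(o,[550,-20,0]); print("case",x,r.tolist())
# green bay
h=cv2.cvtColor(ct["pixels"],cv2.COLOR_BGR2HSV)
m=((h[...,0]>60)&(h[...,0]<95)&(h[...,1]>80)).astype(np.uint8); m[:, 225:]=0; m[:150]=0
ys,xs=np.nonzero(m); w=np.array([atz(ct,(a,b),0)[:2] for a,b in zip(xs,ys)])
rc=cv2.minAreaRect(w.astype(np.float32)); print("bay",rc)
for l in["nut","pitch_gauge","mirror","torch","ring_gauge"]:
    for d in ctrl.masks_of(l,"top")[:1]:
        b=d["bbox"]; print(l,atz(ct,b[:2],5)[:2],atz(ct,b[2:],5)[:2])
# overlay of case corners
im=cv2.resize(ct["pixels"][140:310,190:490],None,fx=2.6,fy=2.6,interpolation=cv2.INTER_CUBIC)
c_,s_=np.cos(x[2]),np.sin(x[2]); T=lambda p:[x[0]+c_*p[0]-s_*p[1],x[1]+s_*p[0]+c_*p[1],p[2]]
for p in [(-88,-115,54),(88,-115,54),(88,115,54),(-88,115,54),(-88,-115,0),(-88,115,0)]+[(a,b,46) for a in(-5,43) for b in(-110,110)]+[(19,y,34) for y in(-66,-22,22,66)]+[(-70,-95,92),(-70,95,92),(-70,33,88),(-70,-33,88)]:
    u=(proj(ct,T(p))-[190,140])*2.6; cv2.drawMarker(im,tuple(int(v) for v in u),(0,255,0),0,9,1)
cv2.imwrite("pics/ov.png",im)
E
python3 m1.py
```

```text
bolt px [399.19 277.87] hsv [ 16. 183. 121.] sc 0.94 mid15 [ 442.35 -241.01   15.  ] len 98 yaw 2.656 tri (array([ 442.44, -241.41,    9.58]), np.float64(1.252552570878231))
bolt px [452.77 273.12] hsv [ 16. 185. 117.] sc 0.89 mid15 [ 455.63 -354.75   15.  ] len 102 yaw 2.720 tri (array([ 455.73, -355.55,   10.14]), np.float64(1.2673796556175922))
bolt px [515.59 192.  ] hsv [175. 120. 181.] sc 0.78 mid15 [ 636.57 -494.71   15.  ] len 99 yaw -3.141 tri (array([ 638.47, -497.67,    6.04]), np.float64(1.474750156021397))
bolt px [452.45 219.95] hsv [ 16. 187. 119.] sc 0.63 mid15 [ 570.23 -355.56   15.  ] len 100 yaw 2.837 tri (array([ 570.89, -356.44,   10.05]), np.float64(1.114964934105048))
bolt px [529.96 285.31] hsv [ 86. 214. 118.] sc 0.58 mid15 [ 434.45 -518.84   15.  ] len 102 yaw 2.520 tri (array([ 434.81, -522.72,    4.13]), np.float64(1.6770075116192436))
bolt px [296.95 213.94] hsv [106. 153. 125.] sc 0.34 mid15 [572.83 -21.22  15.  ] len 291 yaw -3.095 tri (array([539.93, -58.01, 298.98]), np.float64(73.79974781732953))
red [(np.int32(81), array([258.3,  73.6])), (np.int32(
[... 593 characters left out ...]
 [544.72   5.05  25.54] 11.670947515166608
(204.5, 157.1) [700.61 188.61 -11.79] 0.7794508158494503
case [527.36 -20.8   -0.04] [[-3.090750178557755, 1.3054001738555598], [1.7376334127781092, -0.4773072344316347], [1.2973847980067035, -0.06776066119743973], [-1.5577321820506427, -0.5223736309244487], [1.641902379161138, 0.6755058524734636], [0.38538553956163923, 1.4680612925997139]]
bay ((328.5389709472656, 280.88641357421875), (587.7503051757812, 282.0268249511719), 5.474442005157471)
nut [ 340.4  -329.45] [ 298.72 -372.53]
pitch_gauge [390.94 181.91] [338.2   74.76]
mirror [341.01 383.41] [291.31 140.53]
torch [360.05 -67.14] [ 331.75 -177.25]
ring_gauge [ 717.86 -140.35] [ 653.49 -201.13]
```

View pics/ov.png

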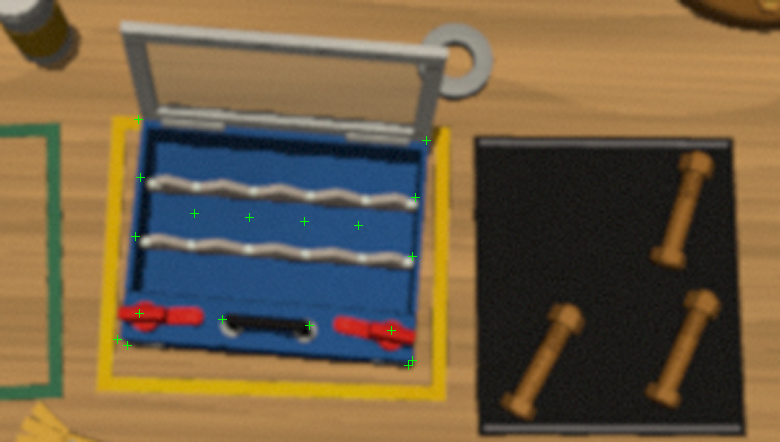

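The overlay sits a few pixels off at the left side of the case, so the true yaw is nearer -0.07. I'll refine with the rails and button blobs, and zoom in.

```bash
cat > m2.py <<'E'
from meas import *
ct=ctrl.get_image("top"); cs=ctrl.get_image("scene")
h=cv2.cvtColor(ct["pixels"],cv2.COLOR_BGR2HSV)
m=((h[...,0]>60)&(h[...,0]<95)&(h[...,1]>80)).astype(np.uint8); m[:,225:]=0; m[:,:70]=0; m[:170]=0; m[305:]=0
ys,xs=np.nonzero(m); w=np.array([atz(ct,(a,b),0)[:2] for a,b in zip(xs,ys)])
print("bay",cv2.minAreaRect(w.astype(np.float32)),cv2.minAreaRect(np.c_[xs,ys].astype(np.float32)))
a=cv2.resize(ct["pixels"][180:285,228:363],None,fx=5.5,fy=5.5,interpolation=cv2.INTER_CUBIC)
cv2.imwrite("pics/zc.png",a)
b=cv2.resize(ct["pixels"][190:310,370:480],None,fx=4.5,fy=4.5,interpolation=cv2.INTER_CUBIC)
cv2.imwrite("pics/zm.png",b)
c=cv2.resize(cs["pixels"][200:345,245:395],None,fx=4,fy=4,interpolation=cv2.INTER_CUBIC)
cv2.imwrite("pics/zs.png",c)
E
python3 m2.py
```

```text
bay ((505.97412109375, 297.8839111328125), (225.21292114257812, 279.23394775390625), 3.9402363300323486) ((145.00057983398438, 242.51724243164062), (104.69639587402344, 135.67800903320312), 88.02507019042969)
```

View pics/zc.png

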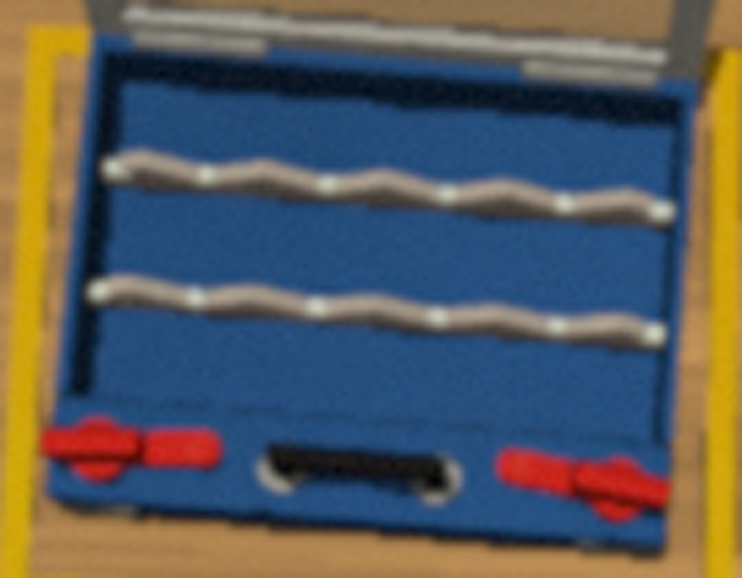

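View pics/zm.png

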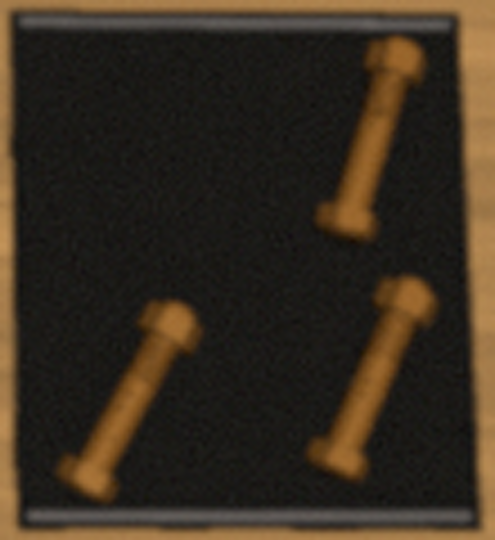

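View pics/zs.png

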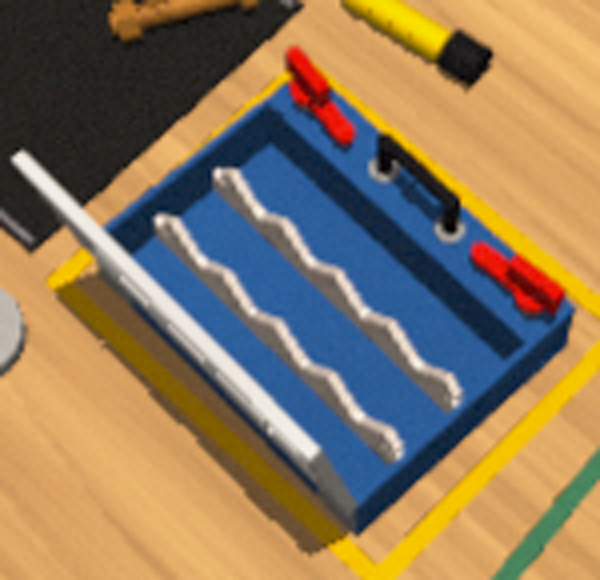

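Zooms: the nut ends (with threads) are the upper/+x ends of all three bolts. The bright spots on the rails are the notch bottoms, and the buttons are open. I'll fit the case pose from these pixels.

```bash
cat > m3.py <<'E'
from meas import *
ct=ctrl.get_image("top"); cs=ctrl.get_image("scene")
T=[((195,297),-5,1.5),((317,307),-5,.5),((437,317),-5,-.5),((557,326),-5,-1.5),((207,175),43,1.5),((327,184),43,.5),((447,194),43,-.5),((565,204),43,-1.5)]
F=[((96,442),(-70,95,91)),((620,486),(-70,-95,91)),((360,462),(-70,0,91)),((50,497),(-88,115,54)),((663,547),(-88,-115,54)),((695,88),(88,-115,54))]
S=[((309,72),(-70,-95,90)),((533,280),(-70,95,90)),((418,168),(-70,0,91)),((571,308),(-88,115,54)),((356,533),(88,115,0))]
def f(x):
    c,s=np.cos(x[2]),np.sin(x[2]); W=lambda p:[x[0]+c*p[0]-s*p[1],x[1]+s*p[0]+c*p[1],p[2]]
    r=[proj(ct,W((a,k*x[3],x[4])))-(np.array(u)/5.5+[228-.4,180-.4]) for u,a,k in T]
    r+=[proj(ct,W(p))-(np.array(u)/5.5+[227.6,179.6]) for u,p in F]
    r+=[(proj(cs,W(p))-(np.array(u)/4+[244.6,199.6])) for u,p in S]
    return np.concatenate(r)
r=least_squares(f,[530,-20,-.07,44,24],loss="soft_l1",x_scale=[10,10,.05,1,5])
print(r.x); print(f(r.x).reshape(-1,2).tolist().__repr__().replace(", [","\n["))
x=r.x;c,s=np.cos(x[2]),np.sin(x[2])
for k in(-1.5,-.5,.5,1.5): print("seat",x[0]+c*19-s*k*x[3],x[1]+s*19+c*k*x[3])
for p in((-70,0),(-70,95),(-70,-95)): print(p,x[0]+c*p[0]-s*p[1],x[1]+s*p[0]+c*p[1])
E
python3 m3.py
```

```text
[527.99 -21.31  -0.05  46.21  23.76]
[[0.01196632919413787, -0.0648045925326528]
[-0.25449883977086074, -0.04525052037510591]
[-0.18287293436611662, -0.02783857638175391]
[-0.1367476795422249, 0.16925316449160732]
[0.08443460645872847, -0.15779733694185438]
[0.02745280343003742, 0.04365683487665706]
[-0.05471779405149846, 0.06116553341414033]
[0.20160288675481297, 0.07655063189244515]
[-1.6057872953338972, -0.49911138398312005]
[0.008599465973588849, -0.4455895050244294]
[-1.0997356954415523, -0.10351936023289454]
[-1.6945180670002742, -0.37532654079996064]
[0.3337985585544061, -0.06589804262142707]
[0.7108454779224758, -1.0159844001871363]
[-0.4961777788395807, -2.040821759628244]
[0.3118637683037946, -1.9066688724976188]
[-0.1726291888551259, -0.9592228941787937]
[0.991428784452296, -1.213023097009966]
[-0.5989559608172499, -0.38535213184417216]]
seat 543.195723010926 -91.54949898422898
seat 545.7050863088235 -45.41200302443043
seat 548.2144496067209 0.7254929353681092
seat 550.7238129046184 46.86298889516665
(-70, 0) 458.0911139511022 -17.509795099236396
(-70, 95) 463.25042512866406 77.35000412136645
(-70, -95) 452.93180277354037 -112.36959431983925
```

```bash
cat > plan.py <<'E'
# usage: plan.py x,y,z,axisyaw,jaw ... ; axisyaw = yaw of object x axis (fingers close across it). Prints rows.
import sys, numpy as np
from scipy.spatial.transform import Rotation as Ro
from workcell import ctrl
s=ctrl.get_obs(); p=np.array(s["ee_pos"],float); R=Ro.from_rotvec(s["orientation"])
print("t %.1f"%s["t"],"q6 %.2f"%s["qpos"][5],"p",np.round(p,1),"x-yaw %.3f"%np.arctan2(R.as_matrix()[1,0],R.as_matrix()[0,0]),"w %.1f gf %.1f"%(s["width"],s["grasp_force"]),"F",np.round(s["ft_force"],1))
rows=[]
for a in sys.argv[1:]:
    x,y,z,w,j=map(float,a.split(","))
    c=[Ro.from_matrix(np.c_[[np.cos(v),np.sin(v),0],[np.sin(v),-np.cos(v),0],[0,0,-1]]) for v in (w,w+np.pi)]
    T=min(c,key=lambda t:(R.inv()*t).magnitude())
    rv=(R.inv()*T).as_rotvec(); d=np.array([x,y,z])-p
    step=48 if abs(d).max()>5 else 50
    n=max(int(np.ceil(np.linalg.norm(d)/step)),int(np.ceil(np.linalg.norm(rv)/(np.pi/2*.112))),1)
    for k in range(n):
        loc=R.inv().apply(d/n)/50; t=rv/n/(np.pi/2)
        sh=np.round(loc,3); tt=np.round(t,3)
        rows.append([round(j,2),sh.tolist(),tt.tolist()])
        p=p+R.apply(sh*50); R=R*Ro.from_rotvec(tt*np.pi/2)
for i in range(0,len(rows),8): print(str(rows[i:i+8]).replace(" ",""))
E
python3 plan.py 439.3,-239.4,100,-.486,1 439.3,-239.4,6,-.486,1
```

```text
t 2.5 q6 -0.02 p [ 232.9 -580.   193.4] x-yaw 0.382 w 87.8 gf 0.0 F [ 0.8  0.8 -0.1]
[[1.0,[0.708,-0.531,0.207],[-0.0,0.0,0.061]],[1.0,[0.654,-0.597,0.207],[-0.0,0.0,0.061]],[1.0,[0.594,-0.656,0.207],[-0.0,0.0,0.061]],[1.0,[0.528,-0.71,0.207],[-0.0,0.0,0.061]],[1.0,[0.458,-0.757,0.207],[-0.0,0.0,0.061]],[1.0,[0.383,-0.798,0.207],[-0.0,0.0,0.061]],[1.0,[0.305,-0.831,0.207],[-0.0,0.0,0.061]],[1.0,[0.224,-0.856,0.207],[-0.0,0.0,0.061]]]
[[1.0,[0.141,-0.874,0.207],[-0.0,0.0,0.061]],[1.0,[-0.001,0.0,0.942],[-0.0,0.0,0.002]],[1.0,[-0.001,0.0,0.942],[-0.0,0.0,0.002]]]
```

Call:
{"method": "apply_moves", "body": {"targets": [[1.0,[0.71,-0.53,0.21],[0,0,0.061]],[1.0,[0.65,-0.6,0.21],[0,0,0.061]],[1.0,[0.59,-0.66,0.21],[0,0,0.061]],[1.0,[0.53,-0.71,0.21],[0,0,0.061]],[1.0,[0.46,-0.76,0.21],[0,0,0.061]],[1.0,[0.38,-0.8,0.21],[0,0,0.061]],[1.0,[0.3,-0.83,0.21],[0,0,0.061]],[1.0,[0.22,-0.86,0.21],[0,0,0.061]]]}}

```text
t: 3.55
ee_pos: [416.6, -275.4, 109.3]
orientation: [3.082, -0.606, 0.001]
ft_force: [0.4, -0.4, -0.1]
width: 88.2
grasp_force: 0.0
```

Call:
{"method": "apply_moves", "body": {"targets": [[1.0,[0.14,-0.87,0.21],[0,0,0.063]],[1.0,[0,0,0],[0,0,0]],[1.0,[0,0,0],[0,0,0]]]}}

```text
t: 3.92
ee_pos: [438.7, -239.2, 99.1]
orientation: [3.051, -0.75, 0.0]
ft_force: [0.1, 0.5, -0.2]
width: 87.6
grasp_force: 0.0
```

```bash
python3 plan.py 439.3,-239.4,6,-.486,0; python3 - <<'E'
from meas import *
ct=ctrl.get_image("top"); cs=ctrl.get_image("scene"); bolts(ct,cs)
E
```

```text
t 3.9 q6 1.53 p [ 438.7 -239.2   99.1] x-yaw -0.482 w 87.6 gf 0.0 F [ 0.1  0.5 -0.2]
[[0.0,[0.006,-0.001,0.931],[0.0,-0.0,0.001]],[0.0,[0.006,-0.001,0.931],[0.0,-0.0,0.001]]]
bolt px [508.58 354.03] hsv [144. 155. 108.] sc 0.75 mid15 [ 291.05 -468.87   15.  ] len 96 yaw 2.726 tri (array([ 299.02, -501.92,  -32.18]), np.float64(35.595574161782416))
bolt px [529.7  284.98] hsv [ 86.  216.  116.5] sc 0.64 mid15 [ 435.14 -518.31   15.  ] len 99 yaw 2.518 tri (array([ 435.18, -521.12,    5.91]), np.float64(2.359354450753907))
bolt px [456.79 207.08] hsv [ 16.  187.5 108. ] sc 0.56 mid15 [ 598.85 -365.35   15.  ] len 41 yaw 2.866 tri (array([ 584.58, -345.95,   44.4 ]), np.float64(25.071073809964254))
```

Call:
{"method": "apply_moves", "body": {"targets": [[0.2,[0,0,0.9],[0,0,0]],[0.2,[0,0,0.6],[0,0,0]],[0.2,[0,0,0.36],[0,0,0]],[0.2,[0,0,0],[0,0,0]],[-1,[0,0,0],[0,0,0]],[-1,[0,0,0],[0,0,0]],[-1,[0,0,0],[0,0,0]],[-1,[0,0,0],[0,0,0]]]}}

```text
t: 5.12
ee_pos: [438.8, -238.9, 6.3]
orientation: [3.05, -0.752, 0.001]
ft_force: [-0.2, 0.0, -0.3]
width: 15.8
grasp_force: 0.0
```

Call:
{"method": "apply_moves", "body": {"targets": [[-1,[0,0,0],[0,0,0]],[-1,[0,0,0],[0,0,0]],[-1,[0,0,0],[0,0,0]]]}}

```text
t: 5.5
ee_pos: [438.6, -238.8, 5.8]
orientation: [-3.05, 0.752, 0.0]
ft_force: [0.4, -0.0, 1.0]
width: 0.1
grasp_force: 0.0
```

```bash
python3 plan.py 439.3,-239.4,125,-.486,-1  543.2,-91.5,125,-.054,-1 543.2,-91.5,30,-.054,-1
```

```text
t 5.5 q6 1.53 p [ 438.6 -238.8    5.8] x-yaw -0.484 w 0.1 gf 0.0 F [ 0.4 -0.   1. ]
[[-1.0,[0.006,0.001,-0.794],[-0.0,0.0,0.0]],[-1.0,[0.006,0.001,-0.794],[-0.0,0.0,0.0]],[-1.0,[0.006,0.001,-0.794],[-0.0,0.0,0.0]],[-1.0,[0.116,-0.896,-0.0],[-0.0,0.0,-0.068]],[-1.0,[0.211,-0.879,-0.0],[-0.0,0.0,-0.068]],[-1.0,[0.303,-0.851,-0.0],[-0.0,0.0,-0.068]],[-1.0,[0.392,-0.814,-0.0],[-0.0,0.0,-0.068]],[-1.0,[0.001,0.0,0.949],[-0.0,0.0,-0.001]]]
[[-1.0,[0.001,0.0,0.949],[-0.0,0.0,-0.001]]]
```

The fingers closed on nothing, so the bolt may have been knocked aside. I'll lift and look.

Call:
{"method": "apply_moves", "body": {"targets": [[-1,[0,0,-0.9],[0,0,0]],[-1,[0,0,-0.9],[0,0,0]],[-1,[0,0,-0.9],[0,0,0]],[0,[-0.9,0,0],[0,0,0]],[0,[-0.9,0,0],[0,0,0]],[0,[-0.9,0,0],[0,0,0]],[0,[-0.9,0,0],[0,0,0]],[0,[0,0,0],[0,0,0]]]}}

```text
t: 6.5
ee_pos: [276.3, -153.4, 140.5]
orientation: [-3.049, 0.753, 0.003]
ft_force: [0.4, -0.4, 0.8]
width: 43.2
grasp_force: 0.0
```

```bash
python3 - <<'E'
from meas import *
ct=ctrl.get_image("top"); cs=ctrl.get_image("scene"); bolts(ct,cs)
cv2.imwrite("pics/t2.png",np.hstack([cv2.resize(ct["pixels"][170:330,340:500],None,fx=2.4,fy=2.4),cv2.resize(cs["pixels"][120:280,170:330],None,fx=2.4,fy=2.4)]))
E
```

```text
bolt px [508.15 353.63] hsv [144. 155. 109.] sc 0.87 mid15 [ 291.84 -468.     15.  ] len 100 yaw 2.701 tri (array([ 291.14, -470.1 ,    8.12]), np.float64(1.1457929318466697))
bolt px [515.43 192.96] hsv [175. 120. 185.] sc 0.76 mid15 [ 634.4 -494.3   15. ] len 99 yaw -3.136 tri (array([ 636.43, -497.48,    5.66]), np.float64(1.3169625179925282))
bolt px [453.36 273.02] hsv [ 16. 184. 116.] sc 0.73 mid15 [ 455.87 -356.01   15.  ] len 102 yaw 2.737 tri (array([ 455.84, -356.75,    9.24]), np.float64(1.985754375852257))
bolt px [399.04 277.79] hsv [ 16. 183. 119.] sc 0.71 mid15 [ 442.5  -240.68   15.  ] len 100 yaw 2.647 tri (array([ 466.18, -259.  ,  103.21]), np.float64(89.64275426494157))
bolt px [529.78 285.2 ] hsv [ 86. 211. 118.] sc 0.64 mid15 [ 434.69 -518.48   15.  ] len 102 yaw 2.518 tri (array([ 434.88, -521.62,    5.66]), np.float64(1.8544243992632614))
bolt px [452.65 220.39] hsv [ 16. 185. 111.] sc 0.59 mid15 [ 569.27 -355.97   15.  ] len 103 yaw 2.837 tri (array([ 569.88, -356.78,    9.33]), np.float64(1.7500689723797607))
```

View pics/t2.png

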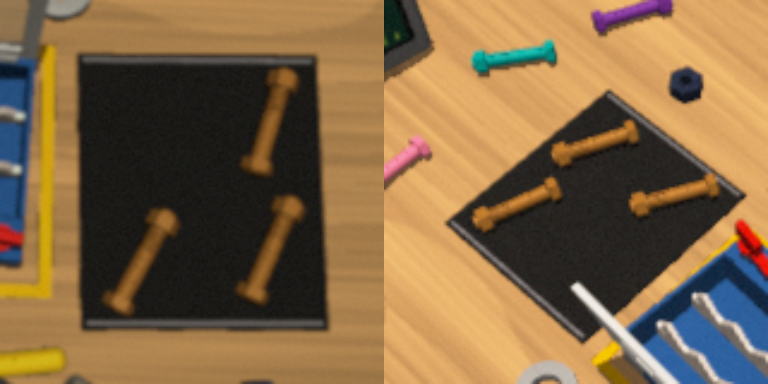

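Bolt A hasn't moved: the pictures show it where it was, so the fingers never touched it. I'll check the calibration by projecting the TCP into the images.

```bash
python3 - <<'E'
from meas import *
s=ctrl.get_obs(); p=np.array(s["ee_pos"]); print(p,s["qpos"],s["width"])
ims=[]
for n in("top","scene"):
    c=ctrl.get_image(n); im=c["pixels"].copy()
    for q,k in((p,(0,255,0)),(p+[0,0,100],(255,255,0)),([0,0,0],(0,0,255))):
        u=proj(c,q); print(n,u); cv2.drawMarker(im,tuple(int(v) for v in u),k,0,14,1)
    ims.append(cv2.resize(im,(400,300)))
    if n=="top": t=im
    else: sc=im
cv2.imwrite("pics/t3.png",np.hstack([t[240:480,180:500],sc[0:240,220:540]]))
E
```

```text
[ 280.68 -155.96  141.25] [-0.54  0.05  2.3   0.    0.79  1.51] 43.92418389642987
top [363.89 360.21]
top [370.14 365.06]
top [276.48 497.26]
scene [357.3  151.23]
scene [359.65 122.91]
scene [463.32 157.26]
```

View pics/t3.png

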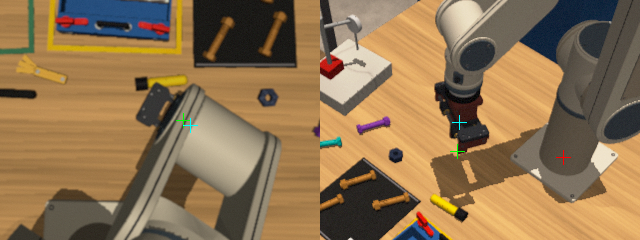

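```bash
python3 - <<'E'
from meas import *
c=ctrl.get_image("scene"); d=ctrl.get_image("top")
cv2.imwrite("pics/t4.png",np.hstack([cv2.resize(c["pixels"][70:190,310:430],None,fx=3.3,fy=3.3,interpolation=cv2.INTER_CUBIC),cv2.resize(d["pixels"][300:420,300:420],None,fx=3.3,fy=3.3,interpolation=cv2.INTER_CUBIC)]))
E
```

```text
(no output)
```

View pics/t4.png

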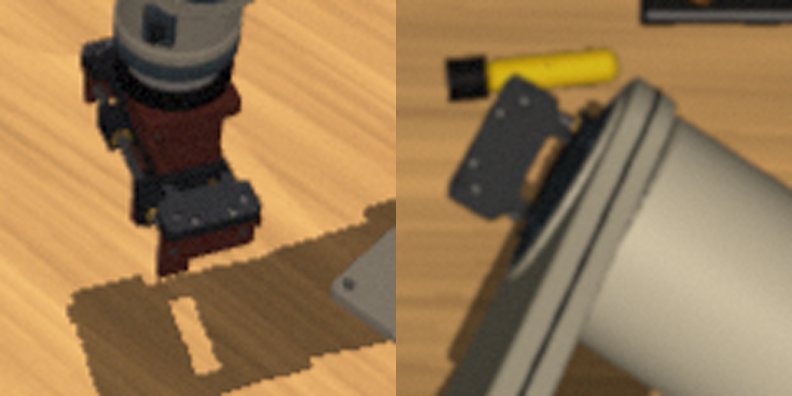

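```bash
python3 plan.py 439.3,-239.4,120,-.486,0.2  439.3,-239.4,6,-.486,0.2
```

```text
t 6.9 q6 1.51 p [ 279.9 -155.5  140.8] x-yaw -0.484 w 44.0 gf 0.0 F [-0.4  0.  -1. ]
[[0.2,[0.901,0.001,0.104],[0.0,0.0,0.0]],[0.2,[0.901,0.001,0.104],[0.0,0.0,0.0]],[0.2,[0.901,0.001,0.104],[0.0,0.0,0.0]],[0.2,[0.901,0.001,0.104],[0.0,0.0,0.0]],[0.2,[-0.0,-0.0,0.76],[0.0,0.0,0.001]],[0.2,[-0.0,-0.0,0.76],[0.0,0.0,0.001]],[0.2,[-0.0,-0.0,0.76],[0.0,0.0,0.001]]]
```

Call:
{"method": "apply_moves", "body": {"targets": [[0.2,[0.9,0,0.1],[0,0,0]],[0.2,[0.9,0,0.1],[0,0,0]],[0.2,[0.9,0,0.1],[0,0,0]],[0.2,[0.9,0,0.1],[0,0,0]],[0.2,[0,0,0.77],[0,0,0]],[0.2,[0,0,0.77],[0,0,0]],[0.2,[0,0,0.76],[0,0,0]],[0.2,[0,0,0],[0,0,0]]]}}

```text
t: 7.9
ee_pos: [436.7, -237.7, 3.4]
orientation: [-3.048, 0.752, 0.009]
ft_force: [-0.5, -0.0, 0.1]
width: 52.7
grasp_force: 0.0
```

```bash
python3 - <<'E'
from meas import *
c=ctrl.get_image("scene"); d=ctrl.get_image("top"); s=ctrl.get_obs(); print(s["ee_pos"],s["width"],s["ft_force"],proj(c,s["ee_pos"]),proj(d,s["ee_pos"]))
cv2.imwrite("pics/t5.png",np.hstack([cv2.resize(c["pixels"][140:240,240:340],None,fx=4,fy=4,interpolation=cv2.INTER_CUBIC),cv2.resize(d["pixels"][220:320,350:450],None,fx=4,fy=4,interpolation=cv2.INTER_CUBIC)]))
E
```

```text
[ 438.86 -238.95    6.11] 52.688568917254464 [ 0.69 -0.17  1.24] [291.23 201.  ] [397.51 279.82]
```

View pics/t5.png

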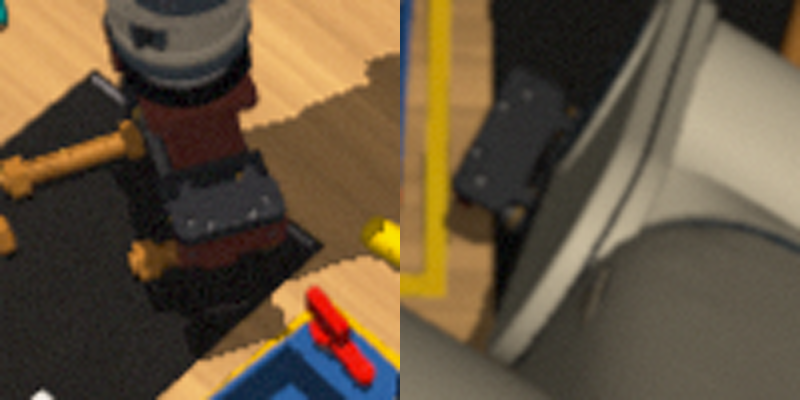

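The fingers straddle the bolt, with the nut visible at their left edge. Closing again and reading every few rows.

Call:
{"method": "apply_moves", "body": {"targets": [[-1,[0,0,0],[0,0,0]],[-1,[0,0,0],[0,0,0]],[-1,[0,0,0],[0,0,0]],[-1,[0,0,0],[0,0,0]]]}}

```text
t: 8.5
ee_pos: [438.8, -238.9, 6.3]
orientation: [3.05, -0.752, 0.001]
ft_force: [-0.9, -0.1, 0.2]
width: 16.2
grasp_force: 0.0
```

Call:
{"method": "apply_moves", "body": {"targets": [[-1,[0,0,0],[0,0,0]],[-1,[0,0,0],[0,0,0]]]}}

```text
t: 8.75
ee_pos: [438.6, -238.8, 5.9]
orientation: [-3.05, 0.752, 0.0]
ft_force: [-0.2, 0.2, -0.4]
width: 0.9
grasp_force: 0.0
```

Call:
{"method": "apply_moves", "body": {"targets": [[-1,[0,0,0],[0,0,0]],[-1,[0,0,0],[0,0,0]]]}}

```text
t: 9.0
ee_pos: [438.6, -238.8, 5.8]
orientation: [-3.05, 0.752, 0.0]
ft_force: [-0.5, -1.0, 0.3]
width: 0.6
grasp_force: 0.0
```

```bash
python3 - <<'E'
from meas import *
s=ctrl.get_obs(); print(s)
c=ctrl.get_image("scene")
cv2.imwrite("pics/t6.png",cv2.resize(c["pixels"][140:240,240:340],None,fx=5,fy=5,interpolation=cv2.INTER_CUBIC))
E
```

```text
{'t': 9.0, 'qpos': array([-0.52,  0.55,  2.  ,  0.  ,  0.59,  1.53]), 'qvel': array([ 0., -0., -0., -0.,  0., -0.]), 'joint_torque': array([  0.  , -48.85, -14.25,   0.01,  -0.07,  -0.  ]), 'ee_pos': array([ 438.57, -238.81,    5.82]), 'orientation': array([-3.05,  0.75,  0.  ]), 'ft_force': array([-0.52, -1.01,  0.34]), 'moment': array([ 0.08, -0.03,  0.07]), 'grasp_force': 0.0, 'width': 0.5586725565956685}
```

View pics/t6.png

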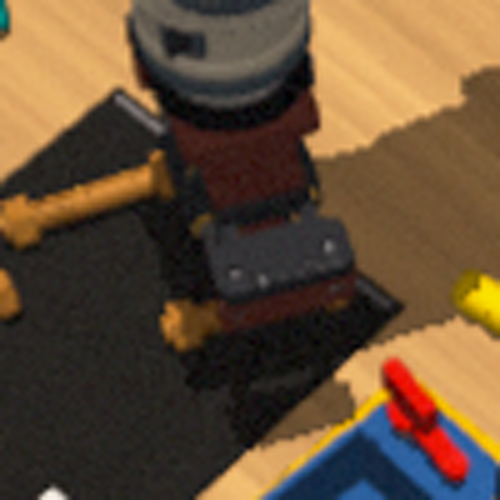

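The fingers shut without resistance where two views put the bolt, so the real tip height is in doubt. I'll probe down gently, 1-2 mm at a time, to see where the tips touch.

Call:
{"method": "apply_moves", "body": {"targets": [[-1,[0,0,0.04],[0,0,0]],[-1,[0,0,0],[0,0,0]]]}}

```text
t: 9.3
ee_pos: [438.4, -238.8, 3.7]
orientation: [-3.05, 0.752, 0.001]
ft_force: [-0.3, 0.1, 0.2]
width: 0.5
grasp_force: 0.0
```

Call:
{"method": "apply_moves", "body": {"targets": [[-1,[0,0,0.02],[0,0,0]],[-1,[0,0,0],[0,0,0]]]}}

```text
t: 9.55
ee_pos: [438.5, -238.8, 2.8]
orientation: [-3.05, 0.752, 0.0]
ft_force: [0.5, 0.8, 0.9]
width: 0.6
grasp_force: 0.0
```

Call:
{"method": "apply_moves", "body": {"targets": [[-1,[0,0,0.02],[0,0,0]],[-1,[0,0,0],[0,0,0]]]}}

```text
t: 9.8
ee_pos: [438.5, -238.8, 1.8]
orientation: [-3.05, 0.752, 0.0]
ft_force: [-1.2, -0.7, -0.2]
width: 0.7
grasp_force: 0.0
```

Call:
{"method": "apply_moves", "body": {"targets": [[-1,[0,0,-1],[0,0,0]],[-1,[0,0,-1],[0,0,0]],[-1,[0,0,-1],[0,0,0]],[-1,[0,0,0],[0,0,-0.115]],[-1,[0,0,0],[0,0,-0.115]],[-1,[0,0,0],[0,0,-0.115]],[-1,[0,0,0],[0,0,-0.115]],[-1,[0,0,0],[0,0,-0.115]]]}}

```text
t: 10.8
ee_pos: [438.5, -238.8, 151.9]
orientation: [-3.071, -0.663, 0.0]
ft_force: [0.2, -0.2, -0.6]
width: 0.8
grasp_force: 0.0
```

Call:
{"method": "apply_moves", "body": {"targets": [[-1,[0,0,0],[0,0,-0.115]],[-1,[0,0,0],[0,0,-0.115]],[-1,[0,0,0],[0,0,0]],[-1,[0,0,0],[0,0,0]]]}}

```text
t: 11.3
ee_pos: [438.5, -238.8, 151.9]
orientation: [-2.907, -1.19, 0.0]
ft_force: [0.1, -0.0, -0.3]
width: 0.3
grasp_force: 0.0
```

```bash
python3 - <<'E'
from meas import *
c=ctrl.get_image("scene"); s=ctrl.get_obs(); print(s["ee_pos"],s["orientation"],s["width"],s["qpos"]); np.save("a.npy",c["pixels"]); print(proj(c,s["ee_pos"]))
E
```

```text
[ 438.54 -238.81  151.87] [-2.91 -1.19  0.  ] 0.24429539939351116 [-0.52  0.3   1.94  0.    0.91  0.27]
[287.4  166.98]
```

Call:
{"method": "apply_moves", "body": {"targets": [[1,[0,0,0],[0,0,0]],[1,[0,0,0],[0,0,0]],[1,[0,0,0],[0,0,0]],[1,[0,0,0],[0,0,0]],[1,[0,0,0],[0,0,0]],[1,[0,0,0],[0,0,0]],[1,[0,0,0],[0,0,0]],[1,[0,0,0],[0,0,0]]]}}

```text
t: 12.35
ee_pos: [438.6, -238.8, 151.9]
orientation: [-2.905, -1.195, 0.0]
ft_force: [-0.4, 0.0, -0.3]
width: 76.8
grasp_force: 0.0
```

```bash
python3 - <<'E'
from meas import *
c=ctrl.get_image("scene"); s=ctrl.get_obs(); p=s["ee_pos"]; print(p,s["width"])
a=np.load("a.npy").astype(int); b=c["pixels"].astype(int)
m=(abs(a-b).max(2)>25); u=proj(c,p).astype(int); print(u)
u0,v0=u[0]-45,u[1]-75
ys,xs=np.nonzero(m); print("diff bbox",xs.min(),ys.min(),xs.max(),ys.max(),m.sum())
A=[]
for im in (a,b):
    k=im.astype(np.uint8).copy(); cv2.drawMarker(k,tuple(int(t) for t in u),(0,255,0),0,5,1)
    A.append(cv2.resize(k[v0:v0+120,u0:u0+90],None,fx=4.4,fy=4.4,interpolation=cv2.INTER_CUBIC))
cv2.imwrite("pics/t7.png",np.hstack(A))
E
```

```text
[ 438.61 -238.83  151.88] 81.10969910973449
[287 166]
diff bbox 243 13 580 206 1290
```

View pics/t7.png

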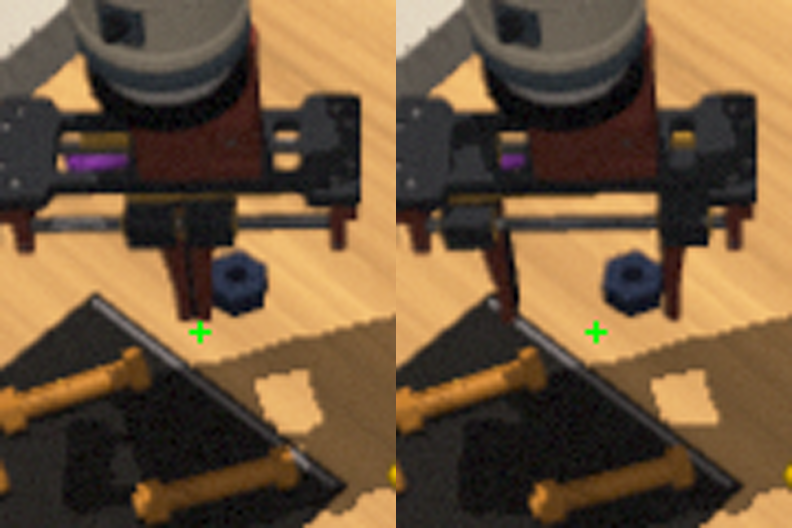

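Markers show the shut tips about 3 px above where the TCP projects, and bolt A still in place at (291,201). I'll use the saved start images, where both cameras saw the gripper, to separate a height error from a lateral one.

```bash
python3 - <<'E'
from meas import *
A=[]
for n in("scene","top"):
    c=ctrl.get_image(n); im=cv2.imread(f"pics/{n}0.png"); u=proj(c,[232.9,-580,193.4]); print(n,u,proj(c,[232.9,-580,293.4]), ray(c,(320,240))[0])
    x0=int(np.clip(u[0]-50,0,540)); y0=int(np.clip(u[1]-60,0,360))
    k=im[y0:y0+120,x0:x0+100]; k=cv2.resize(k,None,fx=4,fy=4,interpolation=cv2.INTER_CUBIC)
    cv2.drawMarker(k,tuple(int(t) for t in (u-[x0,y0]+.5)*4),(0,255,0),0,16,1); A.append(k); print(x0,y0)
cv2.imwrite("pics/t8.png",np.hstack(A))
E
```

```text
scene [253.72  43.08] [248.46   9.69] [ 891.87  331.01 1087.83]
203 0
top [613.31 397.27] [651.43 407.09] [ 351.18  -58.33 1093.13]
540 337
```

View pics/t8.png

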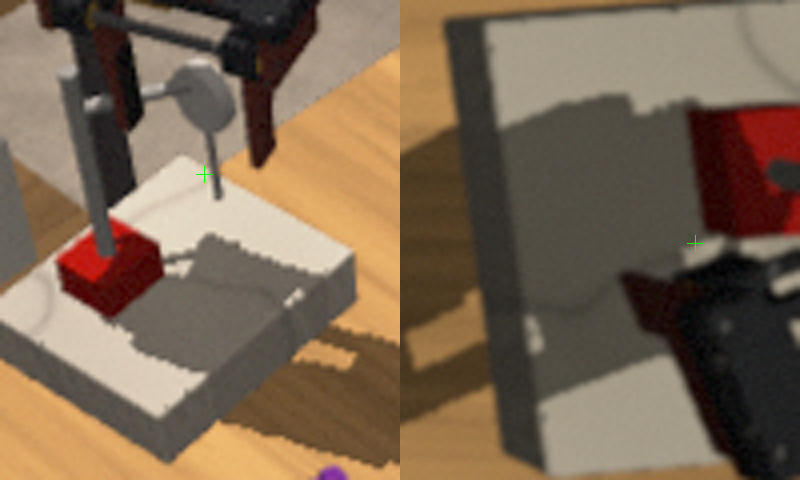

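Both views put the tips about 15-22 mm above the reported TCP. That explains why the fingers closed above the shank and nothing touched at z 1.8. I'll straddle the bolt again and go lower, watching the force.

```bash
python3 plan.py 439.3,-239.4,152,-.486,0 439.3,-239.4,2,-.486,0
```

```text
t 12.5 q6 0.27 p [ 438.6 -238.8  151.9] x-yaw 0.781 w 86.7 gf 0.0 F [0.3 0.4 0.9]
[[0.0,[0.0,0.002,-0.0],[-0.0,-0.0,0.101]],[0.0,[0.001,0.002,-0.0],[-0.0,-0.0,0.101]],[0.0,[0.001,0.002,-0.0],[-0.0,-0.0,0.101]],[0.0,[0.001,0.002,-0.0],[-0.0,-0.0,0.101]],[0.0,[0.002,0.002,-0.0],[-0.0,-0.0,0.101]],[0.0,[0.002,0.001,-0.0],[-0.0,-0.0,0.101]],[0.0,[0.002,0.001,-0.0],[-0.0,-0.0,0.101]],[0.0,[0.002,0.001,-0.0],[-0.0,-0.0,0.101]]]
[[0.0,[-0.0,0.0,0.749],[-0.0,-0.0,-0.0]],[0.0,[-0.0,0.0,0.749],[-0.0,-0.0,-0.0]],[0.0,[-0.0,0.0,0.749],[-0.0,-0.0,-0.0]],[0.0,[-0.0,0.0,0.749],[-0.0,-0.0,-0.0]]]
```

Call:
{"method": "apply_moves", "body": {"targets": [[0,[0,0,0],[0,0,0.101]],[0,[0,0,0],[0,0,0.101]],[0,[0,0,0],[0,0,0.101]],[0,[0,0,0],[0,0,0.101]],[0,[0,0,0],[0,0,0.101]],[0,[0,0,0],[0,0,0.101]],[0,[0,0,0],[0,0,0.101]],[0,[0.01,0.01,0],[0,0,0.101]]]}}

```text
t: 13.5
ee_pos: [438.9, -239.5, 151.9]
orientation: [-3.046, 0.768, -0.0]
ft_force: [-0.2, 0.6, 0.5]
width: 43.8
grasp_force: 0.0
```

Call:
{"method": "apply_moves", "body": {"targets": [[0,[0,0,0.75],[0,0,0]],[0,[0,0,0.75],[0,0,0]],[0,[0,0,0.75],[0,0,0]],[0,[0,0,0.75],[0,0,0]],[0,[0,0,0],[0,0,0]],[0,[0,0,0.04],[0,0,0]],[0,[0,0,0.04],[0,0,0]],[0,[0,0,0],[0,0,0]]]}}

```text
t: 14.5
ee_pos: [439.6, -239.8, -1.1]
orientation: [3.048, -0.759, 0.003]
ft_force: [-0.5, -0.7, -0.4]
width: 44.1
grasp_force: 0.0
```

Call:
{"method": "apply_moves", "body": {"targets": [[0,[0,0,0.04],[0,0,0]],[0,[0,0,0.04],[0,0,0]],[0,[0,0,0],[0,0,0]]]}}

```text
t: 14.88
ee_pos: [438.7, -239.4, -6.2]
orientation: [-3.048, 0.76, 0.001]
ft_force: [-0.4, 0.9, -0.2]
width: 44.0
grasp_force: 0.0
```

Call:
{"method": "apply_moves", "body": {"targets": [[0,[0,0,0.04],[0,0,0]],[0,[0,0,0.03],[0,0,0]],[0,[0,0,0],[0,0,0]]]}}

```text
t: 15.25
ee_pos: [438.8, -239.4, -9.8]
orientation: [-3.048, 0.76, 0.001]
ft_force: [-0.3, 1.1, 0.2]
width: 43.8
grasp_force: 0.0
```

Call:
{"method": "apply_moves", "body": {"targets": [[-1,[0,0,0],[0,0,0]],[-1,[0,0,0],[0,0,0]],[-1,[0,0,0],[0,0,0]],[-1,[0,0,0],[0,0,0]],[-1,[0,0,0],[0,0,0]],[-1,[0,0,0],[0,0,0]]]}}

```text
t: 16.0
ee_pos: [439.6, -238.8, -8.2]
orientation: [-3.047, 0.76, -0.001]
ft_force: [-0.1, 8.7, 18.9]
width: 8.7
grasp_force: 26.9
```

Contact: 27 N at width 8.7, with an upward push. The pads are squeezing the top of the shank, so the tips stand about 30 mm above the reported TCP z. Opening and going lower.

Call:
{"method": "apply_moves", "body": {"targets": [[0,[0,0,0],[0,0,0]],[0,[0,0,0],[0,0,0]],[0,[0,0,0],[0,0,0]],[0,[0,0,0.06],[0,0,0]],[0,[0,0,0.06],[0,0,0]],[0,[0,0,0],[0,0,0]],[0,[0,0,0],[0,0,0]]]}}

```text
t: 16.88
ee_pos: [438.9, -239.4, -15.7]
orientation: [-3.048, 0.76, 0.0]
ft_force: [0.4, 0.2, -1.1]
width: 44.2
grasp_force: 0.0
```

Call:
{"method": "apply_moves", "body": {"targets": [[0,[0,0,0.06],[0,0,0]],[0,[0,0,0],[0,0,0]]]}}

```text
t: 17.12
ee_pos: [438.7, -239.4, -18.8]
orientation: [-3.048, 0.76, 0.001]
ft_force: [-0.5, 0.7, 0.3]
width: 43.9
grasp_force: 0.0
```

Call:
{"method": "apply_moves", "body": {"targets": [[0,[0,0,0.04],[0,0,0]],[0,[0,0,0],[0,0,0]]]}}

```text
t: 17.38
ee_pos: [438.8, -239.4, -20.8]
orientation: [-3.048, 0.76, 0.001]
ft_force: [0.5, 0.6, 0.1]
width: 44.0
grasp_force: 0.0
```

Call:
{"method": "apply_moves", "body": {"targets": [[0,[0,0,0.04],[0,0,0]],[0,[0,0,0],[0,0,0]]]}}

```text
t: 17.62
ee_pos: [438.8, -239.4, -22.8]
orientation: [-3.048, 0.76, 0.0]
ft_force: [0.1, 0.3, -0.2]
width: 43.8
grasp_force: 0.0
```

Call:
{"method": "apply_moves", "body": {"targets": [[0,[0,0,0.02],[0,0,0]],[-1,[0,0,0],[0,0,0]],[-1,[0,0,0],[0,0,0]],[-1,[0,0,0],[0,0,0]],[-1,[0,0,0],[0,0,0]],[-1,[0,0,0],[0,0,0]],[-1,[0,0,0],[0,0,0]]]}}

```text
t: 18.5
ee_pos: [439.0, -239.4, -23.6]
orientation: [-3.048, 0.76, -0.0]
ft_force: [0.9, 2.2, 0.9]
width: 15.5
grasp_force: 30.0
```

```bash
python3 - <<'E'
from workcell import ctrl
s=ctrl.get_obs(); print(s)
E
python3 plan.py 439,-239.4,110,-.486,-1  543.2,-91.5,110,-.054,-1
```

```text
{'t': 18.5, 'qpos': array([-5.23154259e-01,  6.11226170e-01,  2.00376126e+00,  1.77580388e-04,
        5.26464256e-01,  1.53595543e+00]), 'qvel': array([ 0.00052019,  0.00044986,  0.00088516,  0.00035721,  0.00111483,
       -0.00077322]), 'joint_torque': array([-1.16927460e+00, -4.94122052e+01, -1.22390878e+01, -3.49041056e-01,
       -1.34824240e-01, -8.11648933e-04]), 'ee_pos': array([ 439.00322643, -239.42617938,  -23.55259976]), 'orientation': array([-3.04831394e+00,  7.59665289e-01, -2.51468491e-04]), 'ft_force': array([0.88842856, 2.15130367, 0.90139466]), 'moment': array([ 0.4743344 , -0.18738357,  0.05779963]), 'grasp_force': 30.000218152999878, 'width': 15.490000545180928}
t 18.5 q6 1.54 p [ 439.  -239.4  -23.6] x-yaw -0.488 w 15.5 gf 30.0 F [0.9 2.2 0.9]
[[-1.0,[0.0,-0.0,-0.89],[-0.0,-0.0,-0.001]],[-1.0,[0.0,-0.0,-0.89],[-0.0,-0.0,-0.001]],[-1.0,[0.0,-0.0,-0.89],[-0.0,-0.0,-0.001]],[-1.0,[0.117,-0.897,-0.0],[-0.0,-0.0,-0.068]],[-1.0,[0.212,-0.88,-0.0],[-0.0,-0.0,-0.068]],[-1.0,[0.305,-0.852,-0.0],[-0.0,-0.0,-0.068]],[-1.0,[0.394,-0.815,-0.0],[-0.0,-0.0,-0.068]]]
```

Firm grasp on the shank: 30 N, 15.5 mm. Carrying it to above notch 0.

Call:
{"method": "apply_moves", "body": {"targets": [[-1,[0,0,-0.5],[0,0,0]],[-1,[0,0,-0.7],[0,0,0]],[-1,[0,0,-0.8],[0,0,0]],[-1,[0,0,-0.6],[0,0,0]],[-1,[0.12,-0.9,0],[0,0,-0.068]],[-1,[0.21,-0.88,0],[0,0,-0.068]],[-1,[0.3,-0.85,0],[0,0,-0.068]],[-1,[0.39,-0.82,0],[0,0,-0.068]]]}}

```text
t: 19.5
ee_pos: [543.6, -90.5, 106.0]
orientation: [3.14, -0.091, -0.002]
ft_force: [0.6, 0.1, -2.0]
width: 15.2
grasp_force: 30.0
```

Call:
{"method": "apply_moves", "body": {"targets": [[-1,[0,0,0],[0,0,0]],[-1,[0,0,0],[0,0,0]],[-1,[0,0,0],[0,0,0]]]}}

```text
t: 19.88
ee_pos: [542.5, -92.5, 106.1]
orientation: [3.14, -0.099, -0.002]
ft_force: [0.3, -0.7, -2.1]
width: 15.7
grasp_force: 30.0
```

```bash
python3 plan.py 543.2,-91.5,106,-.054,-1 543.2,-91.5,12,-.054,-1; python3 - <<'E'
from meas import *
ct=ctrl.get_image("top"); cs=ctrl.get_image("scene"); bolts(ct,cs)
E
```

```text
t 19.9 q6 1.44 p [542.5 -92.5 106.1] x-yaw -0.063 w 15.7 gf 30.0 F [ 0.3 -0.7 -2.1]
[[-1.0,[0.013,-0.021,0.002],[0.0,0.001,-0.006]],[-1.0,[-0.001,0.0,0.94],[0.0,-0.0,0.0]],[-1.0,[-0.001,0.0,0.94],[0.0,-0.0,0.0]]]
bolt px [452.68 273.23] hsv [ 16. 185. 122.] sc 0.88 mid15 [ 455.39 -354.56   15.  ] len 98 yaw 2.725 tri (array([ 456.9 , -357.95,    6.05]), np.float64(2.172323668537892))
bolt px [515.7  192.47] hsv [175. 120. 173.] sc 0.79 mid15 [ 635.52 -494.94   15.  ] len 101 yaw -3.132 tri (array([ 637.25, -497.66,    6.18]), np.float64(1.8782622538218823))
bolt px [508.16 354.43] hsv [144. 156. 106.] sc 0.60 mid15 [ 290.22 -467.96   15.  ] len 98 yaw 2.707 tri (array([ 265.91, -654.64, -464.85]), np.float64(9.987906409098237))
bolt px [452.67 219.9 ] hsv [ 16. 186. 110.] sc 0.57 mid15 [ 570.36 -356.03   15.  ] len 102 yaw 2.838 tri (array([ 570.48, -356.17,   10.73]), np.float64(2.4094517881314728))
```

```bash
python3 - <<'E'
from meas import *
cs=ctrl.get_image("scene"); s=ctrl.get_obs(); p=np.array(s["ee_pos"])
for dz in (9,20,30,38.6): print(dz,proj(cs,p+[3.5,0,dz]))
for d in ctrl.masks_of("bolt1","scene"):
    ys,xs=np.nonzero(np.array(d["region"])); print(np.round([xs.min(),xs.max(),ys.min(),ys.max(),xs.mean(),ys.mean(),d["score"]],1))
E
```

```text
9 [298.83 240.04]
20 [298.58 237.66]
30 [298.35 235.47]
38.6 [298.14 233.56]
[207.  242.  194.  214.  224.4 204.7   0.8]
[206.  241.  137.  149.  223.3 143.1   0.8]
[156.  187.  178.  203.  170.4 191.    0.6]
[240.  271.  172.  187.  254.9 179.6   0.6]
[281.  297.  233.  248.  288.6 240.7   0.6]
```

Call:
{"method": "apply_moves", "body": {"targets": [[-1,[0.01,-0.02,0.5],[0,0,-0.006]],[-1,[0,0,0.7],[0,0,0]],[-1,[0,0,0.6],[0,0,0]],[-1,[0,0,0.28],[0,0,0]],[-1,[0,0,0],[0,0,0]]]}}

```text
t: 20.8
ee_pos: [543.6, -90.6, 1.8]
orientation: [-3.14, 0.082, 0.002]
ft_force: [1.0, -1.0, -2.2]
width: 15.4
grasp_force: 30.0
```

Call:
{"method": "apply_moves", "body": {"targets": [[-1,[0,0,0.06],[0,0,0]],[-1,[0,0,0],[0,0,0]]]}}

```text
t: 21.05
ee_pos: [544.8, -90.8, 0.2]
orientation: [3.14, -0.081, 0.002]
ft_force: [0.6, -0.5, -2.9]
width: 15.2
grasp_force: 30.0
```

Call:
{"method": "apply_moves", "body": {"targets": [[-1,[0,0,0.04],[0,0,0]],[-1,[0,0,0],[0,0,0]]]}}

```text
t: 21.3
ee_pos: [544.6, -90.7, -2.1]
orientation: [3.14, -0.081, 0.002]
ft_force: [0.1, 0.6, -0.1]
width: 15.6
grasp_force: 30.0
```

Call:
{"method": "apply_moves", "body": {"targets": [[-1,[0,0,0.04],[0,0,0]],[-1,[0,0,0],[0,0,0]]]}}

```text
t: 21.55
ee_pos: [545.0, -90.0, -3.1]
orientation: [-3.14, 0.082, -0.003]
ft_force: [-1.8, 6.1, 13.9]
width: 15.2
grasp_force: 30.0
```

Contact with the notch came at z -3, close to the expected -4.6. Releasing with a narrow opening, then rising.

Call:
{"method": "apply_moves", "body": {"targets": [[-0.36,[0,0,0],[0,0,0]],[-0.36,[0,0,0],[0,0,0]],[-0.36,[0,0,0],[0,0,0]],[-0.36,[0,0,-0.3],[0,0,0]],[-0.36,[0,0,-0.7],[0,0,0]],[-0.36,[0,0,-0.9],[0,0,0]],[-0.36,[0,0,-0.9],[0,0,0]],[0,[0,0,0],[0,0,0]]]}}

```text
t: 22.55
ee_pos: [546.8, -91.2, 139.8]
orientation: [3.139, -0.081, 0.012]
ft_force: [1.7, -0.0, -0.1]
width: 35.0
grasp_force: 0.0
```

```bash
python3 - <<'E'
from meas import *
cs=ctrl.get_image("scene"); x=[528,-21.3,-.054]; R=np.array([[np.cos(x[2]),-np.sin(x[2])],[np.sin(x[2]),np.cos(x[2])]])
for k in(-69,-23,23,69): q=R@[19+3.5,k]; print("pred",k,proj(cs,[x[0]+q[0],x[1]+q[1],34]))
for d in ctrl.masks_of("bolt1","scene"):
    ys,xs=np.nonzero(np.array(d["region"])); p=np.c_[xs,ys]*1.; mu=p.mean(0); v=np.linalg.svd(p-mu,full_matrices=False)[2][0]; t=(p-mu)@v; m=mu+v*(t.max()+t.min())/2
    e=[atz(cs,mu+v*q,34) for q in(t.min(),t.max())]; dd=e[1]-e[0]; print(m,"len %.0f yaw %.3f"%(np.hypot(*dd[:2]),np.arctan2(dd[1],dd[0])),"case xy",R.T@(atz(cs,m,34)[:2]-x[:2]),round(d["score"],2))
E
python3 plan.py 452.4,-353.4,120,-.421,0 452.4,-353.4,0,-.421,0
```

```text
pred -69 [300.78 256.6 ]
pred -23 [313.52 269.13]
pred 23 [326.63 282.02]
pred 69 [340.12 295.28]
[300.76 257.71] len 104 yaw -0.042 case xy [ 24.54 -66.79] 0.87
[223.57 142.96] len 99 yaw -0.615 case xy [ -55.49 -481.08] 0.82
[224.72 204.49] len 94 yaw -0.289 case xy [  66.01 -315.72] 0.71
[171.94 189.92] len 99 yaw 0.014 case xy [ 139.77 -446.95] 0.59
[247.22 182.19] len 41 yaw -0.420 case xy [ -20.31 -331.34] 0.55
t 22.6 q6 1.44 p [544.1 -90.7 136.1] x-yaw -0.052 w 42.2 gf 0.0 F [-0.1  0.9 -0.2]
[[0.0,[-0.26,0.89,0.054],[-0.0,-0.0,0.039]],[0.0,[-0.205,0.904,0.054],[-0.0,-0.0,0.039]],[0.0,[-0.149,0.915,0.054],[-0.0,-0.0,0.039]],[0.0,[-0.093,0.923,0.054],[-0.0,-0.0,0.039]],[0.0,[-0.036,0.927,0.054],[-0.0,-0.0,0.039]],[0.0,[0.021,0.927,0.054],[-0.0,-0.0,0.039]],[0.0,[-0.001,0.0,0.799],[-0.0,-0.0,0.0]],[0.0,[-0.001,0.0,0.799],[-0.0,-0.0,0.0]]]
[[0.0,[-0.001,0.0,0.799],[-0.0,-0.0,0.0]]]
```

Bolt A lies at notch 0, as predicted to about 1 px. Next is bolt B.

Call:
{"method": "apply_moves", "body": {"targets": [[0,[-0.26,0.89,0.05],[0,0,0.039]],[0,[-0.2,0.9,0.05],[0,0,0.039]],[0,[-0.15,0.91,0.05],[0,0,0.039]],[0,[-0.09,0.92,0.05],[0,0,0.039]],[0,[-0.04,0.93,0.05],[0,0,0.039]],[0,[0.02,0.93,0.05],[0,0,0.039]],[0,[0,0,0],[0,0,0]],[0,[0,0,0.8],[0,0,0]]]}}

```text
t: 23.65
ee_pos: [453.7, -354.0, 81.1]
orientation: [3.071, -0.655, 0.005]
ft_force: [-1.0, -0.2, -0.6]
width: 44.1
grasp_force: 0.0
```

Call:
{"method": "apply_moves", "body": {"targets": [[0,[0,0,0.8],[0,0,0]],[0,[0,0,0.6],[0,0,0]],[0,[0,0,0.4],[0,0,0]],[0,[0,0,0.2],[0,0,0]],[0,[0,0,0],[0,0,0]],[0,[0,0,0],[0,0,0]]]}}

```text
t: 24.4
ee_pos: [453.1, -353.4, -18.7]
orientation: [3.072, -0.654, 0.002]
ft_force: [-0.1, -0.0, -0.1]
width: 43.8
grasp_force: 0.0
```

```bash
python3 plan.py 452.4,-353.4,-24,-.421,0; python3 - <<'E'
from meas import *
cs=ctrl.get_image("scene")
print(proj(cs,[452.4,-353.4,15]))
for d in ctrl.masks_of("bolt1","scene"): print(d["bbox"],round(d["score"],2))
E
```

```text
t 24.4 q6 1.31 p [ 453.1 -353.4  -18.7] x-yaw -0.419 w 43.8 gf 0.0 F [-0.1 -0.  -0.1]
[[0.0,[-0.014,0.006,0.105],[0.0,-0.001,0.001]]]
[258.03 177.7 ]
[207.0, 192.2, 244.4, 212.5] 0.82
[154.3, 175.9, 189.6, 203.5] 0.72
[284.6, 243.6, 321.7, 275.1] 0.67
[207.0, 137.7, 231.6, 149.8] 0.56
[239.3, 178.0, 249.7, 191.0] 0.51
[264.8, 118.5, 292.5, 126.6] 0.43
```

Call:
{"method": "apply_moves", "body": {"targets": [[0,[-0.01,0,0.06],[0,0,0]],[0,[0,0,0.04],[0,0,0]],[-1,[0,0,0],[0,0,0]],[-1,[0,0,0],[0,0,0]],[-1,[0,0,0],[0,0,0]],[-1,[0,0,0],[0,0,0]],[-1,[0,0,0],[0,0,0]],[-1,[0,0,0],[0,0,0]]]}}

```text
t: 25.5
ee_pos: [452.1, -352.6, -24.6]
orientation: [-3.073, 0.654, 0.0]
ft_force: [1.3, 2.8, 0.7]
width: 14.9
grasp_force: 30.0
```

```bash
python3 plan.py 453,-353.4,110,-.421,-1 545.7,-45.4,110,-.054,-1
```

```text
t 25.5 q6 1.31 p [ 452.1 -352.6  -24.6] x-yaw -0.419 w 14.9 gf 30.0 F [1.3 2.8 0.7]
[[-1.0,[0.008,0.002,-0.897],[-0.0,0.0,0.0]],[-1.0,[0.008,0.002,-0.897],[-0.0,0.0,0.0]],[-1.0,[0.008,0.002,-0.897],[-0.0,0.0,0.0]],[-1.0,[-0.117,-0.912,0.0],[-0.0,0.0,-0.033]],[-1.0,[-0.069,-0.916,0.0],[-0.0,0.0,-0.033]],[-1.0,[-0.022,-0.919,0.0],[-0.0,0.0,-0.033]],[-1.0,[0.026,-0.919,0.0],[-0.0,0.0,-0.033]],[-1.0,[0.074,-0.916,0.0],[-0.0,0.0,-0.033]]]
[[-1.0,[0.121,-0.911,0.0],[-0.0,0.0,-0.033]],[-1.0,[0.168,-0.904,0.0],[-0.0,0.0,-0.033]]]
```

```bash
python3 plan.py 453,-353.4,110,-.421,-1 548.5,0.7,110,-.054,-1 548.5,0.7,2,-.054,-1
```

```text
t 25.5 q6 1.31 p [ 452.1 -352.6  -24.6] x-yaw -0.419 w 14.9 gf 30.0 F [1.3 2.8 0.7]
[[-1.0,[0.008,0.002,-0.897],[-0.0,0.0,0.0]],[-1.0,[0.008,0.002,-0.897],[-0.0,0.0,0.0]],[-1.0,[0.008,0.002,-0.897],[-0.0,0.0,0.0]],[-1.0,[-0.143,-0.906,0.0],[-0.0,0.0,-0.029]],[-1.0,[-0.101,-0.911,0.0],[-0.0,0.0,-0.029]],[-1.0,[-0.06,-0.915,0.0],[-0.0,0.0,-0.029]],[-1.0,[-0.018,-0.917,0.0],[-0.0,0.0,-0.029]],[-1.0,[0.024,-0.917,0.0],[-0.0,0.0,-0.029]]]
[[-1.0,[0.066,-0.915,0.0],[-0.0,0.0,-0.029]],[-1.0,[0.107,-0.911,0.0],[-0.0,0.0,-0.029]],[-1.0,[0.149,-0.905,0.0],[-0.0,0.0,-0.029]],[-1.0,[0.0,0.001,0.72],[-0.0,-0.0,-0.0]],[-1.0,[0.0,0.001,0.72],[-0.0,-0.0,-0.0]],[-1.0,[0.0,0.001,0.72],[-0.0,-0.0,-0.0]]]
```

Call:
{"method": "apply_moves", "body": {"targets": [[-1,[0,0,-0.5],[0,0,0]],[-1,[0,0,-0.8],[0,0,0]],[-1,[0,0,-0.8],[0,0,0]],[-1,[0,0,-0.6],[0,0,0]],[-1,[-0.14,-0.9,0],[0,0,-0.029]],[-1,[-0.1,-0.91,0],[0,0,-0.029]],[-1,[-0.06,-0.92,0],[0,0,-0.029]],[-1,[-0.02,-0.92,0],[0,0,-0.029]]]}}

```text
t: 26.5
ee_pos: [499.6, -174.4, 110.1]
orientation: [3.12, -0.37, -0.001]
ft_force: [0.1, -0.4, -2.8]
width: 14.8
grasp_force: 30.0
```

Call:
{"method": "apply_moves", "body": {"targets": [[-1,[0.02,-0.92,0],[0,0,-0.029]],[-1,[0.07,-0.91,0],[0,0,-0.029]],[-1,[0.11,-0.91,0],[0,0,-0.029]],[-1,[0.15,-0.9,0],[0,0,-0.029]],[-1,[0,0,0],[0,0,0]],[-1,[0,0,0],[0,0,0]],[-1,[0,0,0],[0,0,0]]]}}

```text
t: 27.38
ee_pos: [547.2, -0.1, 110.2]
orientation: [3.14, -0.089, -0.001]
ft_force: [-0.1, -0.4, -1.5]
width: 15.5
grasp_force: 30.0
```

```bash
python3 plan.py 548.5,0.7,2,-.054,-1
```

```text
t 27.4 q6 1.61 p [ 5.472e+02 -1.000e-01  1.102e+02] x-yaw -0.056 w 15.5 gf 30.0 F [-0.1 -0.4 -1.5]
[[-1.0,[0.009,-0.006,0.721],[0.0,0.0,-0.001]],[-1.0,[0.009,-0.006,0.721],[0.0,0.0,-0.001]],[-1.0,[0.009,-0.006,0.721],[0.0,0.0,-0.001]]]
```

Call:
{"method": "apply_moves", "body": {"targets": [[-1,[0.02,-0.02,0.5],[0,0,0]],[-1,[0,0,0.7],[0,0,0]],[-1,[0,0,0.6],[0,0,0]],[-1,[0,0,0.38],[0,0,0]],[-1,[0,0,0.04],[0,0,0]],[-1,[0,0,0],[0,0,0]]]}}

```text
t: 28.12
ee_pos: [549.4, 1.7, -0.0]
orientation: [3.14, -0.087, 0.002]
ft_force: [0.2, -0.4, -3.1]
width: 15.3
grasp_force: 30.0
```

Call:
{"method": "apply_moves", "body": {"targets": [[-1,[0,0,0.04],[0,0,0]],[-1,[0,0,0],[0,0,0]]]}}

```text
t: 28.38
ee_pos: [549.3, 2.0, -2.0]
orientation: [-3.14, 0.086, -0.002]
ft_force: [0.1, -0.2, -1.2]
width: 15.5
grasp_force: 30.0
```

Call:
{"method": "apply_moves", "body": {"targets": [[-1,[0,0,0.03],[0,0,0]],[-1,[0,0,0],[0,0,0]]]}}

```text
t: 28.62
ee_pos: [548.9, 2.1, -4.0]
orientation: [-3.14, 0.086, -0.001]
ft_force: [0.1, 0.2, -2.3]
width: 15.1
grasp_force: 30.0
```

Call:
{"method": "apply_moves", "body": {"targets": [[-1,[0,0,0.04],[0,0,0]],[-1,[0,0,0],[0,0,0]]]}}

```text
t: 28.88
ee_pos: [549.3, 2.7, -5.1]
orientation: [-3.14, 0.087, -0.002]
ft_force: [-2.9, 4.9, 8.8]
width: 15.5
grasp_force: 30.0
```

Call:
{"method": "apply_moves", "body": {"targets": [[-0.36,[0,0,0],[0,0,0]],[-0.36,[0,0,0],[0,0,0]],[-0.36,[0,0,0],[0,0,0]],[-0.36,[0,0,-0.3],[0,0,0]],[-0.36,[0,0,-0.7],[0,0,0]],[-0.36,[0,0,-0.9],[0,0,0]],[-0.36,[0,0,-0.9],[0,0,0]],[0,[0,0,0],[0,0,0]]]}}

```text
t: 29.88
ee_pos: [551.6, 1.9, 138.4]
orientation: [-3.14, 0.086, -0.013]
ft_force: [0.1, -0.3, -0.3]
width: 34.8
grasp_force: 0.0
```

```bash
cat > chk.py <<'E'
from meas import *
cs=ctrl.get_image("scene"); x=[528,-21.3,-.054]; R=np.array([[np.cos(x[2]),-np.sin(x[2])],[np.sin(x[2]),np.cos(x[2])]])
for d in ctrl.masks_of("bolt1","scene"):
    ys,xs=np.nonzero(np.array(d["region"])); p=np.c_[xs,ys]*1.; mu=p.mean(0); v=np.linalg.svd(p-mu,full_matrices=False)[2][0]; t=(p-mu)@v; m=mu+v*(t.max()+t.min())/2
    e=[atz(cs,mu+v*q,34) for q in(t.min(),t.max())]; dd=e[1]-e[0]; c=R.T@(atz(cs,m,34)[:2]-x[:2])
    print(m,"len %.0f yaw %.3f"%(np.hypot(*dd[:2]),np.arctan2(dd[1],dd[0])),"case xy",c,"w15",atz(cs,m,15)[:2],round(d["score"],2))
E
python3 chk.py; python3 plan.py 566.9,-354.5,120,-.304,0 566.9,-354.5,-16,-.304,0
```

```text
[224.75 204.55] len 96 yaw -0.291 case xy [  66.08 -315.5 ] w15 [ 571.28 -352.01] 0.81
[272.85 124.24] len 97 yaw -0.446 case xy [-199.4  -439.94] w15 [ 294.56 -463.91] 0.68
[223.05 142.83] len 94 yaw -0.611 case xy [ -54.7  -482.41] w15 [ 439.33 -515.04] 0.63
[171.95 189.94] len 95 yaw 0.003 case xy [ 139.77 -446.85] w15 [ 638.97 -489.58] 0.62
[300.52 257.67] len 96 yaw -0.015 case xy [ 24.89 -67.25] w15 [543.04 -97.38] 0.55
[290.5 282. ] len 305 yaw 1.517 case xy [ 84.85 -35.07] w15 [605.77 -67.97] 0.37
t 30.0 q6 1.61 p [548.8   1.9 134.7] x-yaw -0.055 w 42.0 gf 0.0 F [-0.5 -0.4 -0.6]
[[0.0,[0.094,0.887,0.037],[-0.0,-0.0,0.02]],[0.0,[0.122,0.884,0.037],[-0.0,-0.0,0.02]],[0.0,[0.15,0.88,0.037],[-0.0,-0.0,0.02]],[0.0,[0.177,0.874,0.037],[-0.0,-0.0,0.02]],[0.0,[0.205,0.868,0.037],[-0.0,-0.0,0.02]],[0.0,[0.232,0.862,0.037],[-0.0,-0.0,0.02]],[0.0,[0.259,0.854,0.037],[-0.0,-0.0,0.02]],[0.0,[0.285,0.845,0.037],[-0.0,-0.0,0.02]]]
[[0.0,[-0.001,0.0,0.906],[-0.0,-0.0,-0.0]],[0.0,[-0.001,0.0,0.906],[-0.0,-0.0,-0.0]],[0.0,[-0.001,0.0,0.906],[-0.0,-0.0,-0.0]]]
```

Call:
{"method": "apply_moves", "body": {"targets": [[0,[0.09,0.89,0.04],[0,0,0.02]],[0,[0.12,0.88,0.04],[0,0,0.02]],[0,[0.15,0.88,0.04],[0,0,0.02]],[0,[0.18,0.87,0.04],[0,0,0.02]],[0,[0.21,0.87,0.04],[0,0,0.02]],[0,[0.23,0.86,0.04],[0,0,0.02]],[0,[0.26,0.85,0.04],[0,0,0.02]],[0,[0.28,0.84,0.04],[0,0,0.02]]]}}

```text
t: 30.98
ee_pos: [565.7, -354.5, 115.7]
orientation: [-3.103, 0.481, 0.005]
ft_force: [1.3, 0.6, -0.2]
width: 43.9
grasp_force: 0.0
```

Call:
{"method": "apply_moves", "body": {"targets": [[0,[0,0,0],[0,0,0]],[0,[0,0,0.8],[0,0,0]],[0,[0,0,0.8],[0,0,0]],[0,[0,0,0.7],[0,0,0]],[0,[0,0,0.38],[0,0,0]],[0,[0,0,0],[0,0,0]],[0,[0,0,0],[0,0,0]]]}}

```text
t: 31.85
ee_pos: [567.7, -353.9, -15.0]
orientation: [3.104, -0.479, 0.002]
ft_force: [-0.6, 1.1, -0.5]
width: 44.0
grasp_force: 0.0
```

```bash
python3 plan.py 566.9,-354.5,-24,-.304,0; python3 chk.py
```

```text
t 31.9 q6 1.30 p [ 567.7 -353.9  -15. ] x-yaw -0.306 w 44.0 gf 0.0 F [-0.6  1.1 -0.5]
[[0.0,[-0.011,0.016,0.179],[0.0,-0.001,-0.001]]]
[327.05 283.06] len 100 yaw -0.047 case xy [23.6  25.65] w15 [546.84  -2.88] 0.82
[272.42 124.44] len 96 yaw -0.437 case xy [-198.02 -440.19] w15 [ 295.96 -464.25] 0.71
[171.34 190.15] len 98 yaw 0.023 case xy [ 141.33 -447.39] w15 [ 640.52 -490.21] 0.62
[211.51 210.23] len 23 yaw 2.409 case xy [ 101.43 -324.8 ] w15 [ 606.7 -363.4] 0.58
[301.27 257.33] len 104 yaw -0.043 case xy [ 22.94 -66.7 ] w15 [541.1  -96.71] 0.52
```

Bolts A and B both read as seated. Now gripping bolt C.

Call:
{"method": "apply_moves", "body": {"targets": [[0,[-0.01,0.01,0.08],[0,0,0]],[0,[0,0,0.06],[0,0,0]],[0,[0,0,0.04],[0,0,0]],[-1,[0,0,0],[0,0,0]],[-1,[0,0,0],[0,0,0]],[-1,[0,0,0],[0,0,0]],[-1,[0,0,0],[0,0,0]],[-1,[0,0,0],[0,0,0]]]}}

```text
t: 32.95
ee_pos: [566.4, -353.9, -25.0]
orientation: [-3.105, 0.479, -0.0]
ft_force: [0.1, 1.9, 0.8]
width: 14.6
grasp_force: 30.0
```

Call:
{"method": "apply_moves", "body": {"targets": [[-1,[0,0,0],[0,0,0]]]}}

```text
t: 33.08
ee_pos: [566.4, -353.9, -25.0]
orientation: [-3.105, 0.479, -0.0]
ft_force: [0.2, 3.0, 1.3]
width: 15.2
grasp_force: 30.0
```

```bash
python3 plan.py 567,-354.3,110,-.304,-1 551.3,48,110,-.054,-1
```

```text
t 33.1 q6 1.30 p [ 566.4 -353.9  -25. ] x-yaw -0.306 w 15.2 gf 30.0 F [0.2 3.  1.3]
[[-1.0,[0.005,0.001,-0.9],[-0.0,-0.0,-0.0]],[-1.0,[0.005,0.001,-0.9],[-0.0,-0.0,-0.0]],[-1.0,[0.005,0.001,-0.9],[-0.0,-0.0,-0.0]],[-1.0,[-0.303,-0.842,0.0],[-0.0,-0.0,-0.018]],[-1.0,[-0.279,-0.85,0.0],[-0.0,-0.0,-0.018]],[-1.0,[-0.255,-0.858,0.0],[-0.0,-0.0,-0.018]],[-1.0,[-0.23,-0.864,0.0],[-0.0,-0.0,-0.018]],[-1.0,[-0.206,-0.871,0.0],[-0.0,-0.0,-0.018]]]
[[-1.0,[-0.181,-0.876,0.0],[-0.0,-0.0,-0.018]],[-1.0,[-0.156,-0.881,0.0],[-0.0,-0.0,-0.018]],[-1.0,[-0.131,-0.885,0.0],[-0.0,-0.0,-0.018]],[-1.0,[-0.106,-0.888,0.0],[-0.0,-0.0,-0.018]]]
```

Call:
{"method": "apply_moves", "body": {"targets": [[-1,[0,0,-0.5],[0,0,0]],[-1,[0,0,-0.8],[0,0,0]],[-1,[0,0,-0.8],[0,0,0]],[-1,[0,0,-0.6],[0,0,0]],[-1,[-0.3,-0.84,0],[0,0,-0.018]],[-1,[-0.28,-0.85,0],[0,0,-0.018]],[-1,[-0.25,-0.86,0],[0,0,-0.018]],[-1,[-0.23,-0.86,0],[0,0,-0.018]]]}}

```text
t: 34.08
ee_pos: [558.9, -174.4, 109.6]
orientation: [3.127, -0.302, -0.001]
ft_force: [1.0, -0.2, -2.5]
width: 15.7
grasp_force: 30.0
```

Call:
{"method": "apply_moves", "body": {"targets": [[-1,[-0.21,-0.87,0],[0,0,-0.018]],[-1,[-0.18,-0.88,0],[0,0,-0.018]],[-1,[-0.16,-0.88,0],[0,0,-0.018]],[-1,[-0.13,-0.88,0],[0,0,-0.018]],[-1,[-0.11,-0.89,0],[0,0,-0.018]],[-1,[0,0,0],[0,0,0]],[-1,[0,0,0],[0,0,0]],[-1,[0,0,0],[0,0,0]]]}}

```text
t: 35.08
ee_pos: [550.3, 46.9, 109.7]
orientation: [3.14, -0.084, -0.0]
ft_force: [-0.2, 0.4, -2.5]
width: 15.6
grasp_force: 30.0
```

```bash
python3 plan.py 551.3,48,2,-.054,-1; python3 chk.py
```

```text
t 35.1 q6 1.69 p [550.3  46.9 109.7] x-yaw -0.053 w 15.6 gf 30.0 F [-0.2  0.4 -2.5]
[[-1.0,[0.006,-0.008,0.718],[0.0,0.0,0.0]],[-1.0,[0.006,-0.008,0.718],[0.0,0.0,0.0]],[-1.0,[0.006,-0.008,0.718],[0.0,0.0,0.0]]]
[273.06 124.21] len 100 yaw -0.442 case xy [-199.91 -439.6 ] w15 [ 294.07 -463.54] 0.79
[331.48 282.48] len 50 yaw -0.095 case xy [14.94 31.65] w15 [538.36   3.7 ] 0.78
[223.78 142.86] len 95 yaw -0.634 case xy [ -56.14 -480.95] w15 [ 437.95 -513.48] 0.7
[316.34 291.9 ] len 36 yaw -0.007 case xy [57.23 25.1 ] w15 [581.    -5.29] 0.69
[299.75 258.7 ] len 93 yaw -0.039 case xy [ 28.11 -66.44] w15 [546.36 -96.74] 0.62
[171.99 190.14] len 102 yaw 0.025 case xy [ 140.06 -446.26] w15 [ 639.29 -488.99] 0.57
[307.87 275.51] len 343 yaw 1.705 case xy [ 43.6  -19.72] w15 [564.68 -50.09] 0.36
```

Call:
{"method": "apply_moves", "body": {"targets": [[-1,[0.02,-0.02,0.5],[0,0,0]],[-1,[0,0,0.7],[0,0,0]],[-1,[0,0,0.6],[0,0,0]],[-1,[0,0,0.38],[0,0,0]],[-1,[0,0,0.04],[0,0,0]],[-1,[0,0,0.04],[0,0,0]],[-1,[0,0,0],[0,0,0]]]}}

```text
t: 36.05
ee_pos: [552.2, 48.9, -2.2]
orientation: [-3.14, 0.081, -0.002]
ft_force: [0.4, 0.1, -2.7]
width: 15.5
grasp_force: 30.0
```

Call:
{"method": "apply_moves", "body": {"targets": [[-1,[0,0,0.04],[0,0,0]],[-1,[0,0,0],[0,0,0]]]}}

```text
t: 36.3
ee_pos: [551.6, 49.0, -4.8]
orientation: [-3.14, 0.081, -0.001]
ft_force: [0.0, -0.3, -2.7]
width: 15.1
grasp_force: 30.0
```

Call:
{"method": "apply_moves", "body": {"targets": [[-1,[0,0,0.03],[0,0,0]],[-1,[0,0,0],[0,0,0]]]}}

```text
t: 36.55
ee_pos: [551.8, 49.2, -6.0]
orientation: [-3.14, 0.081, -0.001]
ft_force: [-1.3, 1.5, 4.9]
width: 15.0
grasp_force: 30.0
```

Call:
{"method": "apply_moves", "body": {"targets": [[-0.36,[0,0,0],[0,0,0]],[-0.36,[0,0,0],[0,0,0]],[-0.36,[0,0,0],[0,0,0]],[-0.36,[0,0,-0.3],[0,0,0]],[-0.36,[0,0,-0.7],[0,0,0]],[-0.36,[0,0,-0.9],[0,0,0]],[-0.5,[0,0,-1],[0,0,0]],[-0.8,[0,0,-1],[0,0,0]]]}}

```text
t: 37.55
ee_pos: [551.2, 48.9, 191.0]
orientation: [-3.14, 0.081, -0.001]
ft_force: [0.5, -0.1, 0.8]
width: 15.3
grasp_force: 0.0
```

Call:
{"method": "apply_moves", "body": {"targets": [[-1,[0,0,-1],[0,0,0]],[-1,[0,0,0],[0,0,0]],[-1,[0,0,0],[0,0,0]]]}}

```text
t: 37.92
ee_pos: [550.9, 48.9, 238.5]
orientation: [-3.141, 0.081, -0.0]
ft_force: [-0.3, -0.1, -1.0]
width: 0.8
grasp_force: 0.0
```

```bash
python3 plan.py 705,-28,240,-.054,-1 705,-28,130,-.054,-1; python3 chk.py
```

```text
t 37.9 q6 1.69 p [550.9  48.9 238.5] x-yaw -0.052 w 0.8 gf 0.0 F [-0.3 -0.1 -1. ]
[[-1.0,[0.789,0.344,-0.007],[-0.0,-0.0,0.0]],[-1.0,[0.789,0.344,-0.007],[-0.0,-0.0,0.0]],[-1.0,[0.789,0.344,-0.007],[-0.0,-0.0,0.0]],[-1.0,[0.789,0.344,-0.007],[-0.0,-0.0,0.0]],[-1.0,[0.001,0.0,0.733],[-0.0,-0.0,0.0]],[-1.0,[0.001,0.0,0.733],[-0.0,-0.0,0.0]],[-1.0,[0.001,0.0,0.733],[-0.0,-0.0,0.0]]]
[340.26 296.67] len 102 yaw -0.043 case xy [24.66 71.73] w15 [550.45  43.91] 0.85
[171.52 190.02] len 97 yaw 0.012 case xy [ 140.77 -447.41] w15 [ 639.95 -490.2 ] 0.77
[301.42 257.31] len 101 yaw -0.034 case xy [ 22.65 -66.51] w15 [540.81 -96.51] 0.68
[326.29 283.53] len 99 yaw -0.069 case xy [25.74 25.3 ] w15 [549.    -3.34] 0.65
[223.51 143.1 ] len 97 yaw -0.646 case xy [ -55.07 -480.78] w15 [ 439.04 -513.36] 0.53
[272.84 124.2 ] len 96 yaw -0.439 case xy [-199.49 -440.06] w15 [ 294.47 -464.03] 0.53
```

All three bolts read as seated: case x about 19–22 mm, y -67, +25 and +72. Now behind the lid.

Call:
{"method": "apply_moves", "body": {"targets": [[-1,[0.79,0.34,0],[0,0,0]],[-1,[0.79,0.34,0],[0,0,0]],[-1,[0.79,0.34,0],[0,0,0]],[-1,[0.79,0.34,0],[0,0,0]],[-1,[0,0,0],[0,0,0]],[-1,[0,0,0.8],[0,0,0]],[-1,[0,0,0.8],[0,0,0]],[-1,[0,0,0.55],[0,0,0]]]}}

```text
t: 39.02
ee_pos: [702.8, -26.5, 127.5]
orientation: [-3.14, 0.081, 0.008]
ft_force: [0.2, 0.4, -0.1]
width: 0.6
grasp_force: 0.0
```

Call:
{"method": "apply_moves", "body": {"targets": [[-1,[0,0,0],[0,0,0]],[-1,[0,0,0],[0,0,0]]]}}

```text
t: 39.28
ee_pos: [705.7, -26.8, 131.6]
orientation: [-3.14, 0.081, -0.0]
ft_force: [1.7, -0.4, 1.4]
width: 0.4
grasp_force: 0.0
```

Call:
{"method": "apply_moves", "body": {"targets": [[-1,[-0.3,0,0],[0,0,0]],[-1,[-0.3,0,0],[0,0,0]],[-1,[-0.2,0,0],[0,0,0]],[-1,[-0.2,0,0],[0,0,0]],[-1,[-0.2,0,0],[0,0,0]],[-1,[-0.2,0,0],[0,0,0]]]}}

```text
t: 40.02
ee_pos: [635.3, -23.5, 131.0]
orientation: [3.141, -0.081, 0.0]
ft_force: [0.3, -0.2, 0.6]
width: 0.4
grasp_force: 0.3
```

Call:
{"method": "apply_moves", "body": {"targets": [[-1,[-0.25,0,0],[0,0,0]],[-1,[-0.25,0,0],[0,0,0]],[-1,[-0.25,0,0],[0,0,0]],[-1,[-0.25,0,0],[0,0,0]],[-1,[0,0,0],[0,0,0]]]}}

```text
t: 40.65
ee_pos: [584.7, -20.9, 130.9]
orientation: [-3.141, 0.081, 0.001]
ft_force: [-0.8, -0.9, -0.4]
width: 0.1
grasp_force: 0.0
```

```bash
cat > lid.py <<'E'
from meas import *
ct=ctrl.get_image("top"); cs=ctrl.get_image("scene"); a=ctrl.pinpoint("lid_edge","top"); b=ctrl.pinpoint("lid_edge","scene")
print([(d["xy"],d["score"]) for d in a[:2]],[(d["xy"],d["score"]) for d in b[:2]])
if a and b: print(tri(ct,a[0]["xy"],cs,b[0]["xy"]))
for th in(0,.3,.6,.9,1.1,1.3,1.57,1.8):
    r=[88-140*np.cos(th),0,54+140*np.sin(th)]; p=[528+r[0],-21.3-.054*r[0],r[2]]; print(th,proj(ct,p),proj(cs,p))
E
python3 lid.py; python3 plan.py
```

```text
[] [([324.5, 249.3], 0.64)]
0 [293.43 256.7 ] [342.93 252.65]
0.3 [293.   250.98] [341.47 245.96]
0.6 [293.17 238.81] [335.99 242.81]
0.9 [293.99 220.94] [326.58 243.88]
1.1 [294.87 206.67] [318.4  247.12]
1.3 [295.99 191.37] [309.06 252.34]
1.57 [297.75 170.6 ] [295.37 262.22]
1.8 [299.35 154.28] [283.62 272.64]
t 40.9 q6 1.57 p [586.4 -21.  131. ] x-yaw -0.052 w 0.9 gf 0.0 F [ 0.7 -0.5  0.3]
```

The lid edge at (324,249) means about 1.0 rad, below 1.2. I'll wait for it to sink while lifting clear.

Call:
{"method": "apply_moves", "body": {"targets": [[-1,[-0.1,0,-0.2],[0,0,0]],[-1,[0,0,-0.8],[0,0,0]],[-1,[0,0,0],[0,0,0]],[-1,[0,0,0],[0,0,0]],[-1,[0,0,0],[0,0,0]],[-1,[0,0,0],[0,0,0]],[-1,[0,0,0],[0,0,0]],[-1,[0,0,0],[0,0,0]]]}}

```text
t: 41.85
ee_pos: [580.8, -20.7, 180.6]
orientation: [-3.141, 0.081, 0.001]
ft_force: [-1.0, -0.3, 0.4]
width: 0.2
grasp_force: 0.0
```

```bash
python3 lid.py | head -2; python3 plan.py 560,-22,180,-.054,-1 505,-20,80,-.054,-1
```

```text
[([207.3, 151.3], 0.3)] [([342.8, 296.4], 0.71)]
(array([624.78, 118.48, 268.46]), np.float64(9.391145659678076))
t 42.0 q6 1.57 p [580.8 -20.7 180.8] x-yaw -0.052 w 0.7 gf 0.0 F [0.3 0.4 0.4]
[[-1.0,[-0.415,0.048,0.017],[-0.0,0.0,0.001]],[-1.0,[-0.367,0.006,0.667],[-0.0,0.0,0.0]],[-1.0,[-0.367,0.006,0.667],[-0.0,0.0,0.0]],[-1.0,[-0.367,0.006,0.667],[-0.0,0.0,0.0]]]
```

```bash
python3 plan.py 490,-20,180,-.054,-1 490,-20,48,-.054,-1
```

```text
t 42.0 q6 1.57 p [580.8 -20.7 180.8] x-yaw -0.052 w 0.7 gf 0.0 F [0.3 0.4 0.4]
[[-1.0,[-0.907,0.04,0.008],[-0.0,0.0,0.001]],[-1.0,[-0.907,0.042,0.008],[-0.0,0.0,0.001]],[-1.0,[-0.0,-0.0,0.88],[-0.0,0.0,-0.0]],[-1.0,[-0.0,-0.0,0.88],[-0.0,0.0,-0.0]],[-1.0,[-0.0,-0.0,0.88],[-0.0,0.0,-0.0]]]
```

Call:
{"method": "apply_moves", "body": {"targets": [[-1,[-0.6,0,0],[0,0,0]],[-1,[-0.6,0,0],[0,0,0]],[-1,[-0.6,0,0],[0,0,0]],[-1,[0,0,0],[0,0,0]],[-1,[0,0,0.8],[0,0,0]],[-1,[0,0,0.8],[0,0,0]],[-1,[0,0,0.7],[0,0,0]],[-1,[0,0,0.3],[0,0,0]]]}}

```text
t: 43.05
ee_pos: [491.2, -16.0, 49.2]
orientation: [-3.14, 0.081, 0.003]
ft_force: [-1.7, 0.7, -0.5]
width: 0.4
grasp_force: 0.0
```

Call:
{"method": "apply_moves", "body": {"targets": [[-1,[0,0,0],[0,0,0]],[-1,[0,0,0],[0,0,0]]]}}

```text
t: 43.3
ee_pos: [492.3, -16.1, 51.9]
orientation: [3.14, -0.081, 0.003]
ft_force: [0.0, -0.1, 0.4]
width: 0.3
grasp_force: 0.0
```

Call:
{"method": "apply_moves", "body": {"targets": [[-1,[0,0,0.1],[0,0,0]],[-1,[0,0,0.06],[0,0,0]],[-1,[0,0,0],[0,0,0]]]}}

```text
t: 43.68
ee_pos: [490.9, -16.0, 42.9]
orientation: [-3.141, 0.081, 0.0]
ft_force: [0.1, -0.0, -0.3]
width: 0.3
grasp_force: 0.0
```

Call:
{"method": "apply_moves", "body": {"targets": [[-1,[0,0,0.08],[0,0,0]],[-1,[0,0,0],[0,0,0]]]}}

```text
t: 43.92
ee_pos: [490.7, -16.0, 38.6]
orientation: [-3.141, 0.081, 0.001]
ft_force: [-0.9, -0.2, -0.3]
width: 0.6
grasp_force: 0.0
```

Call:
{"method": "apply_moves", "body": {"targets": [[-1,[0,0,0.06],[0,0,0]],[-1,[0,0,0],[0,0,0]]]}}

```text
t: 44.18
ee_pos: [490.8, -16.0, 35.7]
orientation: [-3.141, 0.081, 0.001]
ft_force: [-0.1, -0.6, 0.3]
width: 0.9
grasp_force: 0.0
```

Call:
{"method": "apply_moves", "body": {"targets": [[-1,[0,0,0.04],[0,0,0]],[-1,[0,0,0],[0,0,0]]]}}

```text
t: 44.42
ee_pos: [490.8, -16.0, 33.7]
orientation: [-3.141, 0.081, 0.0]
ft_force: [-0.6, -0.4, 0.1]
width: 0.3
grasp_force: 0.0
```

Call:
{"method": "apply_moves", "body": {"targets": [[-1,[0,0,0.04],[0,0,0]],[-1,[0,0,0],[0,0,0]]]}}

```text
t: 44.68
ee_pos: [491.1, -16.0, 32.9]
orientation: [3.141, -0.081, 0.0]
ft_force: [-4.2, -0.0, 14.5]
width: 0.3
grasp_force: 7.1
```

Call:
{"method": "apply_moves", "body": {"targets": [[-1,[0,0,0.04],[0,0,0]],[-1,[0,0,0],[0,0,0]]]}}

```text
t: 44.92
ee_pos: [491.2, -16.1, 32.5]
orientation: [3.14, -0.081, 0.001]
ft_force: [-10.9, 1.6, 39.4]
width: 0.7
grasp_force: 19.0
```

Call:
{"method": "apply_moves", "body": {"targets": [[-1,[0,0,0.03],[0,0,0]],[-1,[0,0,0],[0,0,0]]]}}

```text
t: 45.18
ee_pos: [491.3, -16.0, 32.3]
orientation: [3.14, -0.081, 0.002]
ft_force: [-14.8, 1.2, 56.9]
width: 0.4
grasp_force: 27.9
```

Lid is firmly down, contact at z 33. The tip-to-TCP offset checks as 29 mm. I'll lift, swing aside and re-measure the case.

Call:
{"method": "apply_moves", "body": {"targets": [[-1,[0,0,-0.9],[0,0,0]],[-1,[0,0,-0.9],[0,0,0]],[-1,[0,0,-0.9],[0,0,0]],[-0.5,[-0.2,0.9,0],[0,0,0]],[-0.5,[-0.2,0.9,0],[0,0,0]],[-0.5,[-0.2,0.9,0],[0,0,0]],[-0.5,[-0.2,0.9,0],[0,0,0]],[-0.5,[-0.2,0.9,0],[0,0,0]]]}}

```text
t: 46.18
ee_pos: [428.8, -239.5, 163.5]
orientation: [3.14, -0.081, 0.0]
ft_force: [1.3, -0.3, 0.2]
width: 21.8
grasp_force: 0.0
```

Call:
{"method": "apply_moves", "body": {"targets": [[-0.5,[-0.2,0.9,0],[0,0,0]],[-0.5,[-0.2,0.9,0],[0,0,0]],[-0.5,[0,0,0],[0,0,0]]]}}

```text
t: 46.55
ee_pos: [404.1, -329.4, 163.4]
orientation: [3.14, -0.087, 0.001]
ft_force: [-0.2, 0.7, 0.4]
width: 21.5
grasp_force: 0.0
```

```bash
python3 lid.py|head -2; cat > pose.py <<'E'
from meas import *
ct=ctrl.get_image("top"); cs=ctrl.get_image("scene")
a=cv2.resize(ct["pixels"][170:300,70:380],None,fx=2.5,fy=2.5,interpolation=cv2.INTER_CUBIC)
b=cv2.resize(cs["pixels"][190:345,245:495],None,fx=1.6,fy=1.6,interpolation=cv2.INTER_CUBIC)
import sys
if len(sys.argv)>1: 
    k=np.zeros((a.shape[0]+b.shape[0],a.shape[1],3),np.uint8); k[:a.shape[0]]=a; k[a.shape[0]:,:b.shape[1]]=b; cv2.imwrite(sys.argv[1],k)
P={"case_handle":(-70,0,91),"turn_l_fin":(-70,95,88),"turn_r_fin":(-70,-95,88),"lid_edge":(-52,0,58)}
for n,c in(("top",ct),("scene",cs)):
    for l in P: print(n,l,[(np.round(d["xy"],1).tolist(),round(d["score"],2)) for d in ctrl.pinpoint(l,n)[:3]])
    h=cv2.cvtColor(c["pixels"],cv2.COLOR_BGR2HSV)
    m=(((h[...,0]<8)|(h[...,0]>172))&(h[...,1]>170)&(h[...,2]>90)).astype(np.uint8)
    k,l,s,ce=cv2.connectedComponentsWithStats(m); print("red",[(s[i].tolist(),np.round(ce[i],1).tolist()) for i in range(1,k) if s[i,4]>40])
    m=((h[...,0]>100)&(h[...,0]<118)&(h[...,1]>120)).astype(np.uint8)
    k,l,s,ce=cv2.connectedComponentsWithStats(m)
    for i in range(1,k):
        if s[i,4]>800: ys,xs=np.nonzero(l==i); print("blue",s[i].tolist(),np.round(cv2.boxPoints(cv2.minAreaRect(np.c_[xs,ys].astype(np.float32))),1).tolist())
E
python3 pose.py pics/t9.png
```

```text
[([296.3, 253.8], 0.75), ([166.3, 335.2], 0.22)] [([342.4, 253.3], 0.65)]
(array([480.06, -21.22,  53.82]), np.float64(7.080077450499928))
top case_handle [([294.4, 263.1], 0.91)]
top turn_l_fin [([243.5, 259.0], 0.68)]
top turn_r_fin [([340.0, 267.8], 0.72)]
top lid_edge [([293.1, 255.6], 0.72), ([207.9, 153.8], 0.24)]
red [([249, 45, 69, 52, 1206], [287.5, 74.4]), ([256, 63, 9, 21, 81], [258.2, 73.6]), ([236, 256, 32, 11, 212], [250.8, 261.2]), ([319, 262, 31, 13, 207], [334.6, 267.3]), ([620, 364, 20, 33, 439], [628.9, 376.8])]
blue [326, 47, 67, 65, 2598] [[323.79998779296875, 109.0999984741211], [326.20001220703125, 46.900001525878906], [392.20001220703125, 49.5], [389.79998779296875, 111.5999984741211]]
blue [237, 254, 111, 25, 1096] [[236.5, 271.1000061035156], [237.89999389648438, 253.1999969482422], [348.29998779296875, 262.0], [346.8999938964844, 279.79998779296875]]
scene case_handle [([352.1, 240.6], 0.57)]
scene turn_l_fin [([328.7, 281.2], 0.69), ([379.1, 269.7], 0.46)]
scene turn_r_fin [([320.7, 216.7], 0.71)]
scene lid_edge [([345.7, 255.5], 0.65)]
red [([218, 55, 23, 18, 197], [229.3, 64.1]), ([317, 212, 16, 24, 157], [323.7, 223.5]), ([363, 261, 23, 17, 185], [374.5, 269.6]), ([183, 342, 89, 91, 2724], [228.6, 387.4])]
blue [413, 0, 58, 67, 2692] [[408.29998779296875, 56.400001525878906], [419.8999938964844, -8.800000190734863], [474.79998779296875, 1.0], [463.20001220703125, 66.19999694824219]]
blue [559, 0, 81, 94, 6133] [[559.0, 0.0], [639.0, 0.0], [639.0, 93.0], [559.0, 93.0]]
blue [74, 57, 75, 53, 2139] [[72.9000015258789, 82.19999694824219], [127.80000305175781, 49.29999923706055], [148.60000610351562, 84.0], [93.80000305175781, 116.9000015258789]]
blue [138, 294, 84, 83, 2226] [[137.1999969482422, 327.3999938964844], [177.10000610351562, 291.1000061035156], [222.5, 341.0], [182.60000610351562, 377.29998779296875]]
```

View pics/t9.png

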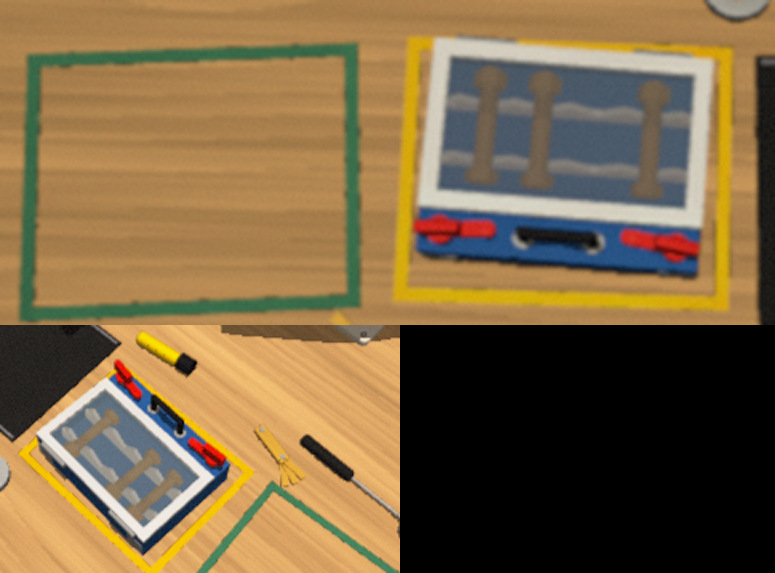

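The picture shows the lid shut, bolts under it in three notches, both buttons still open and the case unmoved in the yellow outline. The green bay is tilted slightly the other way. I'll compute fin and bay positions.

```bash
cat > m4.py <<'E'
from meas import *
ct=ctrl.get_image("top"); cs=ctrl.get_image("scene")
for n,u,v in(("L",(245.1,260.),(378.,269.7)),("R",(340.4,268.),(321.8,217.5)),("H",(293.1,263.7),(349.2,241.6))): print(n,"top@90",atz(ct,u,90)[:2],"scene@90",atz(cs,v,90)[:2],"tri",tri(ct,u,cs,v))
print("front corners@54",atz(ct,(237.,270.2),54),atz(ct,(348,279),54))
def quad(n,c,roi):
    h=cv2.cvtColor(c["pixels"],cv2.COLOR_BGR2HSV)
    m=((h[...,0]>55)&(h[...,0]<95)&(h[...,1]>80)).astype(np.uint8); z=np.zeros_like(m); a,b,e,f=roi; z[b:f,a:e]=m[b:f,a:e]
    k,l,s,ce=cv2.connectedComponentsWithStats(z,connectivity=8)
    g=np.isin(l,[i for i in range(1,k) if s[i,4]>30]); ys,xs=np.nonzero(g)
    w=np.array([atz(c,(x,y),0)[:2] for x,y in zip(xs,ys)])
    # fit rectangle frame: centre-line outer/inner known (half 109 x 136)
    def f(p):
        cc,ss=np.cos(p[2]),np.sin(p[2]); q=(w-p[:2])@np.array([[cc,-ss],[ss,cc]])
        a,b=abs(q[:,0])-109,abs(q[:,1])-136
        return np.where(np.maximum(a,b)<=0,np.maximum(a,b),np.hypot(np.maximum(a,0),np.maximum(b,0)))
    r=least_squares(f,[506,290,.05],loss="soft_l1",f_scale=5,x_scale=[10,10,.05]); print(n,len(w),r.x,"rms",np.sqrt(np.mean(f(r.x)**2)))
quad("top",ct,(70,170,225,310)); quad("scene",cs,(350,285,530,450))
for k,l in(("pitch_gauge",10),("mirror",9),("penetrant",60)):
    d=ctrl.masks_of(k,"top")[0]; ys,xs=np.nonzero(np.array(d["region"])); w=np.array([atz(ct,(x,y),l)[:2] for x,y in zip(xs,ys)]); print(k,w.min(0),w.max(0), "leftmost", w[w[:,0].argmax()])
E
python3 m4.py
```

```text
L top@90 [462.4   74.22] scene@90 [467.3  80.4] tri (array([463.05,  76.63,  78.48]), np.float64(2.179690878201667))
R top@90 [ 452.09 -112.57] scene@90 [ 456.11 -107.77] tri (array([ 452.55, -112.43,   80.9 ]), np.float64(1.5422885651730747))
H top@90 [457.86 -19.72] scene@90 [459.1  -15.67] tri (array([457.64, -18.48,  84.96]), np.float64(2.5825345004083844))
front corners@54 [445.24  94.21  54.  ] [ 433.82 -130.39   54.  ]
top 1680 [506.29 297.82   0.07] rms 2.266008932301903
scene 1869 [507.53 301.11   0.07] rms 2.7745139031040766
pitch_gauge [ 449.46 -135.2 ] [471.88 -73.44] leftmost [471.88 -81.86]
mirror [296.6  136.84] [345.61 375.1 ] leftmost [345.61 340.1 ]
penetrant [664.92 145.29] [751.17 218.95] leftmost [751.17 195.21]
```

```bash
python3 plan.py 430,-220,150,0.75,-0.1 452.7,-112.4,130,1.517,-0.1 452.7,-112.4,60,1.517,-0.1
```

```text
t 47.5 q6 0.92 p [ 404.8 -327.   163.4] x-yaw -0.052 w 22.0 gf 0.0 F [ 0.2 -0.1 -0.1]
[[-0.1,[0.079,-0.433,0.054],[0.0,0.0,-0.102]],[-0.1,[0.147,-0.415,0.054],[0.0,0.0,-0.102]],[-0.1,[0.211,-0.386,0.054],[0.0,0.0,-0.102]],[-0.1,[0.27,-0.347,0.054],[0.0,0.0,-0.102]],[-0.1,[0.322,-0.3,0.054],[0.0,0.0,-0.102]],[-0.1,[0.359,-0.253,0.079],[0.0,0.0,-0.098]],[-0.1,[0.394,-0.195,0.079],[0.0,0.0,-0.098]],[-0.1,[0.419,-0.133,0.079],[0.0,0.0,-0.098]]]
[[-0.1,[0.435,-0.067,0.079],[0.0,0.0,-0.098]],[-0.1,[0.44,0.001,0.079],[0.0,0.0,-0.098]],[-0.1,[0.0,0.0,0.701],[0.0,0.0,0.001]],[-0.1,[0.0,0.0,0.701],[0.0,0.0,0.001]]]
```

Call:
{"method": "apply_moves", "body": {"targets": [[-0.1,[0.08,-0.43,0.05],[0,0,-0.102]],[-0.1,[0.15,-0.41,0.05],[0,0,-0.102]],[-0.1,[0.21,-0.39,0.05],[0,0,-0.102]],[-0.1,[0.27,-0.35,0.05],[0,0,-0.102]],[-0.1,[0.32,-0.3,0.05],[0,0,-0.102]],[-0.1,[0.36,-0.25,0.08],[0,0,-0.098]],[-0.1,[0.39,-0.2,0.08],[0,0,-0.098]],[-0.1,[0.42,-0.13,0.08],[0,0,-0.098]]]}}

```text
t: 48.5
ee_pos: [443.7, -155.0, 138.8]
orientation: [2.578, 1.795, 0.0]
ft_force: [0.1, 0.2, -0.2]
width: 39.1
grasp_force: 0.0
```

Call:
{"method": "apply_moves", "body": {"targets": [[-0.1,[0.43,-0.07,0.08],[0,0,-0.098]],[-0.1,[0.44,0,0.08],[0,0,-0.098]],[-0.1,[0,0,0],[0,0,0]],[-0.1,[0,0,0.5],[0,0,0]],[-0.1,[0,0,0],[0,0,0]],[-0.1,[0,0,0],[0,0,0]]]}}

```text
t: 49.25
ee_pos: [452.5, -113.3, 106.4]
orientation: [2.28, 2.161, 0.0]
ft_force: [-0.1, 0.1, -0.2]
width: 39.4
grasp_force: 0.0
```

```bash
python3 plan.py 452.7,-112.4,48,1.517,-0.1
```

```text
t 49.2 q6 -0.22 p [ 452.5 -113.3  106.4] x-yaw 1.517 w 39.4 gf 0.0 F [-0.1  0.1 -0.2]
[[-0.1,[0.009,0.001,0.584],[0.0,0.0,0.0]],[-0.1,[0.009,0.001,0.584],[0.0,0.0,0.0]]]
```

Call:
{"method": "apply_moves", "body": {"targets": [[-0.1,[0.01,0,0.5],[0,0,0]],[-0.1,[0.01,0,0.5],[0,0,0]],[-0.1,[0,0,0.17],[0,0,0]],[-0.1,[0,0,0],[0,0,0]]]}}

```text
t: 49.75
ee_pos: [452.5, -112.0, 47.6]
orientation: [-2.279, -2.162, 0.0]
ft_force: [0.3, -0.3, 0.5]
width: 39.7
grasp_force: 0.0
```

Call:
{"method": "apply_moves", "body": {"targets": [[-0.1,[0,0,0.04],[0,0,0]],[-1,[0,0,0],[0,0,0]],[-1,[0,0,0],[0,0,0]],[-1,[0,0,0],[0,0,0]],[-1,[0,0,0],[0,0,0]],[-1,[0,0,0],[0,0,0]]]}}

```text
t: 50.5
ee_pos: [453.3, -111.9, 45.7]
orientation: [2.277, 2.162, 0.002]
ft_force: [3.1, 1.1, 2.0]
width: 9.8
grasp_force: 29.9
```

Fin gripped at 9.8 mm. Turning it clockwise.

Call:
{"method": "apply_moves", "body": {"targets": [[-1,[0,0,0],[0,0,0.07]],[-1,[0,0,0],[0,0,0.07]],[-1,[0,0,0],[0,0,0.07]],[-1,[0,0,0],[0,0,0.07]],[-1,[0,0,0],[0,0,0]]]}}

```text
t: 51.12
ee_pos: [452.6, -111.7, 45.7]
orientation: [2.695, 1.615, 0.001]
ft_force: [0.7, 0.8, 4.9]
width: 9.8
grasp_force: 29.9
```

```bash
python3 plan.py; python3 -c "
from workcell import ctrl; print(ctrl.get_obs()['moment'])"
```

```text
t 51.1 q6 0.22 p [ 452.6 -111.7   45.7] x-yaw 1.080 w 9.8 gf 29.9 F [0.7 0.8 4.9]
[ 0.3065595  -0.26276355 -0.03890262]
```

Call:
{"method": "apply_moves", "body": {"targets": [[-1,[0,0,0],[0,0,0.09]],[-1,[0,0,0],[0,0,0.09]],[-1,[0,0,0],[0,0,0.09]],[-1,[0,0,0],[0,0,0.09]],[-1,[0,0,0],[0,0,0.09]],[-1,[0,0,0],[0,0,0.09]],[-1,[0,0,0],[0,0,0.09]],[-1,[0,0,0],[0,0,0.09]]]}}

```text
t: 52.12
ee_pos: [451.7, -110.3, 45.6]
orientation: [-3.138, 0.086, 0.002]
ft_force: [0.3, 12.0, 10.1]
width: 9.7
grasp_force: 30.0
```

Call:
{"method": "apply_moves", "body": {"targets": [[-1,[0,0,0],[0,0,0.01]],[-1,[0,0,0],[0,0,0]]]}}

```text
t: 52.38
ee_pos: [451.7, -110.3, 45.6]
orientation: [-3.138, 0.102, 0.002]
ft_force: [0.9, 11.0, 9.7]
width: 9.6
grasp_force: 30.2
```

```bash
python3 plan.py; python3 -c "
from workcell import ctrl; print(ctrl.get_obs()['moment'])"
```

```text
t 52.4 q6 1.37 p [ 451.7 -110.3   45.6] x-yaw -0.065 w 9.6 gf 30.2 F [ 0.9 11.   9.7]
[ 2.06213634 -0.06799354  0.44325516]
```

The right button is at its stop: tool yaw is -0.065 and the moment has risen. Releasing and going to the left fin.

Call:
{"method": "apply_moves", "body": {"targets": [[-0.2,[0,0,0],[0,0,0]],[-0.2,[0,0,0],[0,0,0]],[-0.2,[0,0,0],[0,0,0]],[-0.2,[0,0,0],[0,0,0]],[-0.2,[0,0,-0.3],[0,0,0]],[-0.2,[0,0,-0.8],[0,0,0]],[-0.2,[0,0,-0.6],[0,0,0]],[-0.2,[0,0,0],[0,0,0]]]}}

```text
t: 53.38
ee_pos: [454.3, -112.3, 133.2]
orientation: [3.138, -0.106, 0.009]
ft_force: [0.4, -0.3, -0.5]
width: 35.3
grasp_force: 0.0
```

```bash
python3 plan.py 458,-20,130,0.72,-0.1 463,76,130,1.517,-0.1 463,76,48,1.517,-0.1
```

```text
t 53.4 q6 1.37 p [ 454.3 -112.3  133.2] x-yaw -0.067 w 35.3 gf 0.0 F [ 0.4 -0.3 -0.5]
[[-0.1,[-0.01,-0.37,0.012],[0.0,-0.001,-0.1]],[-0.1,[0.048,-0.367,0.012],[0.0,-0.001,-0.1]],[-0.1,[0.105,-0.355,0.012],[0.0,-0.001,-0.1]],[-0.1,[0.159,-0.334,0.012],[0.0,-0.001,-0.1]],[-0.1,[0.209,-0.305,0.012],[0.0,-0.001,-0.1]],[-0.1,[0.267,-0.276,-0.001],[0.0,0.001,-0.102]],[-0.1,[0.308,-0.23,-0.001],[0.0,0.001,-0.102]],[-0.1,[0.341,-0.178,-0.001],[0.0,0.001,-0.102]]]
[[-0.1,[0.365,-0.121,0.0],[0.0,0.001,-0.102]],[-0.1,[0.379,-0.061,0.001],[0.0,0.001,-0.102]],[-0.1,[-0.003,-0.001,0.82],[0.0,-0.001,0.001]],[-0.1,[-0.002,-0.001,0.82],[0.0,-0.001,0.001]]]
```

Call:
{"method": "apply_moves", "body": {"targets": [[-0.1,[-0.01,-0.37,0],[0,0,-0.1]],[-0.1,[0.05,-0.37,0],[0,0,-0.1]],[-0.1,[0.1,-0.35,0],[0,0,-0.1]],[-0.1,[0.16,-0.33,0],[0,0,-0.1]],[-0.1,[0.21,-0.3,0],[0,0,-0.1]],[-0.1,[0.27,-0.28,0],[0,0,-0.102]],[-0.1,[0.31,-0.23,0],[0,0,-0.102]],[-0.1,[0.34,-0.18,0],[0,0,-0.102]]]}}

```text
t: 54.38
ee_pos: [458.5, 38.6, 129.8]
orientation: [-2.589, -1.779, 0.002]
ft_force: [0.1, -0.1, 0.7]
width: 39.5
grasp_force: 0.0
```

Call:
{"method": "apply_moves", "body": {"targets": [[-0.1,[0.36,-0.12,0],[0,0,-0.102]],[-0.1,[0.38,-0.06,0],[0,0,-0.102]],[-0.1,[0,0,0],[0,0,0]],[-0.1,[0,0,0.5],[0,0,0]],[-0.1,[0,0,0],[0,0,0]],[-0.1,[0,0,0],[0,0,0]]]}}

```text
t: 55.12
ee_pos: [461.2, 75.8, 105.6]
orientation: [-2.28, -2.161, 0.001]
ft_force: [0.1, -0.6, 0.9]
width: 39.3
grasp_force: 0.0
```

```bash
python3 plan.py 463,76,46,1.517,-0.1; python3 pose.py | grep -E "red|scene turn"
```

```text
t 55.1 q6 0.19 p [461.2  75.8 105.6] x-yaw 1.517 w 39.3 gf 0.0 F [ 0.1 -0.6  0.9]
[[-0.1,[0.003,0.018,0.596],[-0.0,0.0,0.0]],[-0.1,[0.003,0.018,0.596],[-0.0,0.0,0.0]]]
red [([249, 45, 69, 52, 1221], [287.4, 74.4]), ([256, 63, 9, 21, 83], [258.3, 73.5]), ([335, 247, 11, 31, 174], [340.2, 263.7]), ([620, 364, 20, 32, 438], [628.8, 376.7])]
scene turn_l_fin [([377.6, 270.5], 0.46), ([235.1, 283.1], 0.36)]
scene turn_r_fin [([322.7, 213.4], 0.63), ([315.1, 268.9], 0.59)]
red [([218, 55, 24, 18, 199], [229.4, 64.0]), ([308, 212, 20, 22, 163], [319.1, 222.7]), ([371, 266, 15, 12, 104], [378.3, 272.3]), ([183, 342, 89, 91, 2732], [228.6, 387.4])]
```

Right button: its red blob is now 11 px wide by 31 high, so it points back over the lid. Now the left one.

Call:
{"method": "apply_moves", "body": {"targets": [[-0.1,[0,0.03,0.5],[0,0,0]],[-0.1,[0,0,0.5],[0,0,0]],[-0.1,[0,0,0.19],[0,0,0]],[-0.1,[0,0,0],[0,0,0]],[-1,[0,0,0],[0,0,0]],[-1,[0,0,0],[0,0,0]],[-1,[0,0,0],[0,0,0]],[-1,[0,0,0],[0,0,0]]]}}

```text
t: 56.62
ee_pos: [462.5, 76.2, 46.3]
orientation: [-2.278, -2.163, 0.0]
ft_force: [-3.2, 0.3, 6.3]
width: 9.8
grasp_force: 29.9
```

Call:
{"method": "apply_moves", "body": {"targets": [[-1,[0,0,0],[0,0,0]],[-1,[0,0,0],[0,0,0]]]}}

```text
t: 56.88
ee_pos: [462.5, 76.2, 46.2]
orientation: [-2.278, -2.163, 0.0]
ft_force: [-2.3, 0.6, 6.1]
width: 9.8
grasp_force: 29.9
```

Call:
{"method": "apply_moves", "body": {"targets": [[-1,[0,0,0],[0,0,-0.08]],[-1,[0,0,0],[0,0,-0.08]],[-1,[0,0,0],[0,0,-0.08]],[-1,[0,0,0],[0,0,-0.08]],[-1,[0,0,0],[0,0,-0.08]],[-1,[0,0,0],[0,0,-0.08]],[-1,[0,0,0],[0,0,-0.08]]]}}

```text
t: 57.75
ee_pos: [464.6, 76.9, 46.3]
orientation: [1.134, 2.927, 0.004]
ft_force: [3.0, 4.7, -0.7]
width: 10.1
grasp_force: 30.0
```

Call:
{"method": "apply_moves", "body": {"targets": [[-1,[0,0,0],[0,0,-0.09]],[-1,[0,0,0],[0,0,-0.09]],[-1,[0,0,0],[0,0,-0.09]],[-1,[0,0,0],[0,0,-0.09]],[-1,[0,0,0],[0,0,-0.08]],[-1,[0,0,0],[0,0,-0.01]],[-1,[0,0,0],[0,0,0]]]}}

```text
t: 58.62
ee_pos: [463.9, 77.3, 46.3]
orientation: [0.057, 3.139, 0.003]
ft_force: [0.3, 8.6, 0.8]
width: 9.8
grasp_force: 29.9
```

```bash
python3 plan.py; python3 -c "
from workcell import ctrl; print(ctrl.get_obs()['moment'])"
```

```text
t 58.6 q6 -1.40 p [463.9  77.3  46.3] x-yaw 3.105 w 9.8 gf 29.9 F [0.3 8.6 0.8]
[ 1.48893735 -0.27414086 -0.01124827]
```

The left button has turned 1.59 rad. Releasing, then checking both red blobs while turning towards the handle.

Call:
{"method": "apply_moves", "body": {"targets": [[-0.2,[0,0,0],[0,0,0]],[-0.2,[0,0,0],[0,0,0]],[-0.2,[0,0,0],[0,0,0]],[-0.2,[0,0,0],[0,0,0]],[-0.2,[0,0,-0.3],[0,0,0]],[-0.2,[0,0,-0.8],[0,0,0]],[-0.2,[0,0,-0.6],[0,0,0]],[-0.2,[0,0,0],[0,0,0]]]}}

```text
t: 59.62
ee_pos: [464.7, 76.4, 133.7]
orientation: [0.056, 3.135, 0.001]
ft_force: [0.2, -0.1, 0.1]
width: 35.2
grasp_force: 0.0
```

```bash
python3 pose.py | grep -E "red|scene turn|handle"; python3 plan.py 461,30,128,2.31,-0.2 458,-18.5,128,1.517,-0.2 458,-18.5,54,1.517,-0.2
```

```text
top case_handle [([296.7, 263.5], 0.83), ([294.8, 237.9], 0.38)]
red [([249, 45, 69, 52, 1221], [287.5, 74.5]), ([256, 63, 9, 21, 82], [258.3, 73.5]), ([337, 247, 10, 30, 166], [341.3, 263.4]), ([620, 364, 20, 32, 438], [628.8, 376.7])]
scene case_handle [([350.2, 239.8], 0.84)]
scene turn_l_fin [([376.9, 267.7], 0.65)]
scene turn_r_fin [([257.6, 206.5], 0.53), ([320.9, 219.3], 0.45)]
red [([218, 55, 24, 18, 199], [229.4, 64.1]), ([308, 212, 19, 22, 164], [318.3, 222.5]), ([364, 263, 21, 23, 168], [374.8, 274.0]), ([183, 342, 89, 91, 2725], [228.6, 387.4])]
t 60.1 q6 -1.40 p [462.4  76.1 130.3] x-yaw 3.106 w 35.2 gf 0.0 F [-0.6 -0.3 -0.5]
[[-0.2,[-0.001,-0.185,0.009],[-0.0,-0.0,0.101]],[-0.2,[-0.03,-0.182,0.009],[-0.0,-0.0,0.101]],[-0.2,[-0.059,-0.175,0.009],[-0.0,-0.0,0.101]],[-0.2,[-0.085,-0.164,0.009],[-0.0,-0.0,0.101]],[-0.2,[-0.11,-0.148,0.009],[-0.0,-0.0,0.101]],[-0.2,[-0.135,-0.14,0.0],[-0.0,-0.0,0.101]],[-0.2,[-0.155,-0.117,0.0],[-0.0,-0.0,0.101]],[-0.2,[-0.172,-0.091,0.0],[-0.0,-0.0,0.101]]]
[[-0.2,[-0.184,-0.062,0.0],[-0.0,-0.0,0.101]],[-0.2,[-0.192,-0.033,0.0],[-0.0,-0.0,0.101]],[-0.2,[0.001,0.001,0.741],[-0.0,0.0,0.001]],[-0.2,[0.001,0.001,0.741],[-0.0,0.0,0.001]]]
```

Call:
{"method": "apply_moves", "body": {"targets": [[-0.2,[0,-0.18,0],[0,0,0.101]],[-0.2,[-0.03,-0.18,0],[0,0,0.101]],[-0.2,[-0.06,-0.18,0],[0,0,0.101]],[-0.2,[-0.09,-0.16,0],[0,0,0.101]],[-0.2,[-0.11,-0.15,0],[0,0,0.101]],[-0.2,[-0.13,-0.14,0],[0,0,0.101]],[-0.2,[-0.15,-0.12,0],[0,0,0.101]],[-0.2,[-0.17,-0.09,0],[0,0,0.101]]]}}

```text
t: 61.12
ee_pos: [459.1, 1.1, 130.6]
orientation: [-1.914, -2.491, 0.0]
ft_force: [-0.7, -0.5, 0.4]
width: 35.0
grasp_force: 0.0
```

Call:
{"method": "apply_moves", "body": {"targets": [[-0.2,[-0.18,-0.06,0],[0,0,0.101]],[-0.2,[-0.19,-0.03,0],[0,0,0.101]],[-0.2,[0,0,0.5],[0,0,0]],[-0.2,[0,0,0],[0,0,0]],[-0.2,[0,0,0],[0,0,0]]]}}

```text
t: 61.75
ee_pos: [458.3, -17.6, 106.1]
orientation: [-2.278, -2.163, 0.0]
ft_force: [0.6, 0.3, 0.5]
width: 35.1
grasp_force: 0.0
```

```bash
python3 plan.py 458,-18.5,54,1.517,-0.2; python3 pose.py | grep -E "red|scene turn|handle|blue"
```

```text
t 61.8 q6 -0.01 p [458.3 -17.6 106.1] x-yaw 1.519 w 35.1 gf 0.0 F [0.6 0.3 0.5]
[[-0.2,[-0.009,-0.003,0.521],[-0.0,-0.0,0.001]],[-0.2,[-0.009,-0.003,0.521],[-0.0,-0.0,0.001]]]
top case_handle [([448.7, 336.8], 0.67)]
red [([249, 45, 69, 52, 1166], [287.6, 74.2]), ([256, 63, 9, 21, 78], [258.3, 73.9]), ([336, 247, 11, 30, 174], [341.2, 263.5]), ([620, 364, 20, 33, 435], [628.8, 376.8])]
blue [326, 47, 67, 65, 2600] [[323.70001220703125, 109.0999984741211], [326.20001220703125, 46.900001525878906], [392.20001220703125, 49.5], [389.70001220703125, 111.69999694824219]]
scene case_handle [([351.4, 241.1], 0.93)]
scene turn_l_fin [([375.5, 266.7], 0.75)]
scene turn_r_fin [([319.1, 215.0], 0.53)]
red [([218, 55, 25, 18, 201], [229.4, 64.1]), ([364, 262, 21, 24, 174], [375.1, 273.8]), ([183, 342, 89, 91, 2725], [228.6, 387.3])]
blue [478, 0, 53, 26, 988] [[477.8999938964844, 22.899999618530273], [479.1000061035156, -2.299999952316284], [530.2000122070312, 0.0], [529.0, 25.200000762939453]]
blue [585, 0, 55, 94, 3506] [[582.5999755859375, 76.5999984741211], [618.0999755859375, -8.699999809265137], [664.2000122070312, 10.5], [628.7000122070312, 95.80000305175781]]
blue [74, 57, 75, 53, 2137] [[72.9000015258789, 82.19999694824219], [127.80000305175781, 49.29999923706055], [148.60000610351562, 84.0], [93.80000305175781, 116.9000015258789]]
blue [138, 294, 84, 83, 2229] [[137.1999969482422, 327.3999938964844], [177.10000610351562, 291.1000061035156], [222.5, 341.0], [182.60000610351562, 377.29998779296875]]
```

Descending to the handle bar and gripping it.

Call:
{"method": "apply_moves", "body": {"targets": [[-0.2,[-0.02,0,0.5],[0,0,0]],[-0.2,[0,0,0.4],[0,0,0]],[-0.2,[0,0,0.17],[0,0,0]],[-0.2,[0,0,0],[0,0,0]],[-1,[0,0,0],[0,0,0]],[-1,[0,0,0],[0,0,0]],[-1,[0,0,0],[0,0,0]],[-1,[0,0,0],[0,0,0]]]}}

```text
t: 63.25
ee_pos: [457.4, -18.6, 52.7]
orientation: [-2.277, -2.163, 0.001]
ft_force: [-3.3, -0.4, 6.4]
width: 9.5
grasp_force: 30.0
```

Call:
{"method": "apply_moves", "body": {"targets": [[-1,[0,0,0],[0,0,0]],[-1,[0,0,0],[0,0,0]]]}}

```text
t: 63.5
ee_pos: [457.4, -18.6, 52.7]
orientation: [-2.277, -2.163, 0.001]
ft_force: [-3.6, -0.6, 6.4]
width: 9.3
grasp_force: 30.0
```

```bash
cat > drag.py <<'E'
# drag rows from current commanded pose to target in N rows: x y yaw N
import sys,numpy as np
from scipy.spatial.transform import Rotation as Ro
from workcell import ctrl
s=ctrl.get_obs(); p=np.array(s["ee_pos"]); R=Ro.from_rotvec(s["orientation"]).as_matrix(); y0=np.arctan2(R[1,0],R[0,0])
x,y,w,N=map(float,sys.argv[1:]); N=int(N); d=np.array([x,y])-p[:2]; dw=w-y0; print(p,y0,s["ft_force"],s["width"],s["grasp_force"])
rows=[]
for k in range(N):
    a=y0+dw*k/N; c,sn=np.cos(a),np.sin(a); g=d/N/50
    rows.append([-1,[round(c*g[0]+sn*g[1],3),round(sn*g[0]-c*g[1],3),0],[0,0,round(-dw/N/(np.pi/2),4)]])
for i in range(0,N,8): print(str(rows[i:i+8]).replace(" ",""))
E
python3 drag.py 437.2 294.1 1.641 32
```

```text
[457.42972839 -18.64315522  52.69814458] 1.5194561953776224 [-3.57252035 -0.58283639  6.40931994] 9.278945308629314 30.001144409179688
[[-1,[np.float64(0.195),np.float64(-0.023),0],[0,0,np.float64(-0.0024)]],[-1,[np.float64(0.195),np.float64(-0.022),0],[0,0,np.float64(-0.0024)]],[-1,[np.float64(0.195),np.float64(-0.021),0],[0,0,np.float64(-0.0024)]],[-1,[np.float64(0.195),np.float64(-0.02),0],[0,0,np.float64(-0.0024)]],[-1,[np.float64(0.195),np.float64(-0.02),0],[0,0,np.float64(-0.0024)]],[-1,[np.float64(0.195),np.float64(-0.019),0],[0,0,np.float64(-0.0024)]],[-1,[np.float64(0.195),np.float64(-0.018),0],[0,0,np.float64(-0.0024)]],[-1,[np.float64(0.195),np.float64(-0.017),0],[0,0,np.float64(-0.0024)]]]
[[-1,[np.float64(0.195),np.float64(-0.017),0],[0,0,np.float64(-0.0024)]],[-1,[np.float64(0.195),np.float64(-0.016),0],[0,0,np.float64(-0.0024)]],[-1,[np.float64(0.195),np.float64(-0.015),0],[0,0,np.float64(-0.0024)]],[-1,[np.float64(0.195),np.float64(-0.015),0],[0,0,np.float64(-0.0024)]],[-1,[np.float64(0.195),np.float64(-0.014),0],[0,0,np.float64(-0.0024)]],[-1,[np.float64(0.195),np.fl
[... 638 characters left out ...]
.196),np.float64(-0.006),0],[0,0,np.float64(-0.0024)]],[-1,[np.float64(0.196),np.float64(-0.006),0],[0,0,np.float64(-0.0024)]]]
[[-1,[np.float64(0.196),np.float64(-0.005),0],[0,0,np.float64(-0.0024)]],[-1,[np.float64(0.196),np.float64(-0.004),0],[0,0,np.float64(-0.0024)]],[-1,[np.float64(0.196),np.float64(-0.003),0],[0,0,np.float64(-0.0024)]],[-1,[np.float64(0.196),np.float64(-0.003),0],[0,0,np.float64(-0.0024)]],[-1,[np.float64(0.196),np.float64(-0.002),0],[0,0,np.float64(-0.0024)]],[-1,[np.float64(0.196),np.float64(-0.001),0],[0,0,np.float64(-0.0024)]],[-1,[np.float64(0.196),np.float64(-0.0),0],[0,0,np.float64(-0.0024)]],[-1,[np.float64(0.196),np.float64(0.0),0],[0,0,np.float64(-0.0024)]]]
```

Handle gripped. Dragging slowly; one batch first, then a check.

Call:
{"method": "apply_moves", "body": {"targets": [[-1,[0.1,-0.01,0],[0,0,-0.0024]],[-1,[0.195,-0.022,0],[0,0,-0.0024]],[-1,[0.195,-0.021,0],[0,0,-0.0024]],[-1,[0.195,-0.02,0],[0,0,-0.0024]],[-1,[0.195,-0.02,0],[0,0,-0.0024]],[-1,[0.195,-0.019,0],[0,0,-0.0024]],[-1,[0.195,-0.018,0],[0,0,-0.0024]],[-1,[0.195,-0.017,0],[0,0,-0.0024]]]}}

```text
t: 64.5
ee_pos: [454.0, 53.8, 52.7]
orientation: [2.245, 2.196, -0.001]
ft_force: [1.3, -11.7, 1.4]
width: 9.9
grasp_force: 31.3
```

```bash
python3 plan.py; python3 pose.py | grep -E "red|handle|turn|lid"
```

```text
t 64.5 q6 0.12 p [454.   53.8  52.7] x-yaw 1.549 w 9.9 gf 31.3 F [  1.3 -11.7   1.4]
top case_handle [([364.7, 165.7], 0.7), ([236.1, 219.2], 0.54)]
top turn_l_fin []
top turn_r_fin [([305.0, 274.5], 0.79)]
top lid_edge []
red [([249, 45, 69, 52, 1209], [287.5, 74.4]), ([256, 63, 9, 21, 82], [258.3, 73.6]), ([299, 254, 12, 30, 188], [305.1, 270.6]), ([620, 364, 20, 33, 439], [628.8, 376.8])]
scene case_handle [([375.3, 257.5], 0.66)]
scene turn_l_fin [([400.4, 289.7], 0.49), ([367.9, 273.7], 0.42)]
scene turn_r_fin [([348.1, 229.3], 0.54)]
scene lid_edge [([367.6, 272.4], 0.72)]
red [([218, 55, 25, 18, 200], [229.5, 64.0]), ([333, 226, 22, 21, 170], [344.9, 236.2]), ([384, 286, 24, 21, 182], [396.1, 296.1]), ([183, 342, 89, 91, 2722], [228.6, 387.4])]
```

The case lags in yaw by about -0.1: the grip acts as a pivot at the handle. I'll let go and instead push with both open fingers against its right wall, which holds it square. The tool heading will be the bay's 0.07.

Call:
{"method": "apply_moves", "body": {"targets": [[-0.2,[0,0,0],[0,0,0]],[-0.2,[0,0,0],[0,0,0]],[-0.2,[0,0,0],[0,0,0]],[-0.2,[0,0,0],[0,0,0]],[0,[0,0,-0.3],[0,0,0]],[0.3,[0,0,-0.8],[0,0,0]],[0.6,[0,0,-0.6],[0,0,0]],[1,[0,0,0],[0,0,0]]]}}

```text
t: 66.0
ee_pos: [455.5, 55.0, 140.2]
orientation: [2.243, 2.195, 0.007]
ft_force: [0.0, -0.6, -0.6]
width: 70.3
grasp_force: 0.0
```

```bash
cat > fit.py <<'E'
# case pose with closed buttons: red blob centroids; reference offsets fitted as bar+fin centroid at case (-60,+-95,~78)
from meas import *
import sys
g=[float(v) for v in sys.argv[1:4]]
ct=ctrl.get_image("top"); cs=ctrl.get_image("scene"); o=[]
for n,c in(("top",ct),("scene",cs)):
    h=cv2.cvtColor(c["pixels"],cv2.COLOR_BGR2HSV)
    m=(((h[...,0]<8)|(h[...,0]>172))&(h[...,1]>170)&(h[...,2]>90)).astype(np.uint8)
    k,l,s,ce=cv2.connectedComponentsWithStats(m)
    for sy in(1,-1):
        P=(-61,95*sy,78); a=np.cos(g[2]),np.sin(g[2]); q=proj(c,[g[0]+a[0]*P[0]-a[1]*P[1],g[1]+a[1]*P[0]+a[0]*P[1],P[2]])
        b=[ce[i] for i in range(1,k) if 120<s[i,4]<230 and np.hypot(*(ce[i]-q))<30]
        if b: o.append((c,min(b,key=lambda z:np.hypot(*(z-q))),P)); print(n,sy,o[-1][1])
    for d in ctrl.pinpoint("case_handle",n)[:1]:
        u=np.array(d["xy"]); P=(-70,0,88); q=proj(c,[g[0]-70*a[0],g[1]-70*a[1],88])
        if np.hypot(*(u-q))<25: o.append((c,u,P)); print(n,"handle",u)
if len(o)>1:
    x,r=casefit(o,g); print("case",x,"res",np.round(r,1).tolist())
E
python3 fit.py 523 42 -.17; python3 plan.py 500,-20,130,1.641,1 545,-130,130,1.641,1 545,-130,30,1.641,1
```

```text
top -1 [304.88 270.15]
scene 1 [396.05 296.1 ]
scene handle [374.6 257.8]
case [522.9   41.54  -0.18] res [[-0.8, 0.4], [0.0, -2.1], [-1.6, 1.2]]
t 66.2 q6 0.12 p [452.8  54.7 136.7] x-yaw 1.549 w 85.8 gf 0.0 F [-0.4 -0.4  0.1]
[[1.0,[-0.737,0.488,0.066],[-0.0,0.0,-0.029]],[1.0,[-0.759,0.454,0.066],[-0.0,0.0,-0.029]],[1.0,[-0.752,0.248,-0.0],[-0.0,0.0,-0.0]],[1.0,[-0.752,0.248,-0.0],[-0.0,0.0,-0.0]],[1.0,[-0.752,0.248,-0.0],[-0.0,0.0,-0.0]],[1.0,[-0.0,0.001,0.667],[-0.0,0.0,-0.0]],[1.0,[-0.0,0.001,0.667],[-0.0,0.0,-0.0]],[1.0,[-0.0,0.001,0.667],[-0.0,0.0,-0.0]]]
```

Call:
{"method": "apply_moves", "body": {"targets": [[1,[-0.74,0.49,0],[0,0,-0.03]],[1,[-0.76,0.45,0],[0,0,-0.029]],[1,[-0.75,0.25,0],[0,0,0]],[1,[-0.75,0.25,0],[0,0,0]],[1,[-0.75,0.25,0],[0,0,0]],[1,[0,0,0],[0,0,0]],[1,[0,0,0.8],[0,0,0]],[1,[0,0,0.8],[0,0,0]]]}}

```text
t: 67.2
ee_pos: [545.3, -128.8, 55.9]
orientation: [-2.14, -2.299, 0.0]
ft_force: [-0.2, 0.3, -0.1]
width: 87.4
grasp_force: 0.0
```

Call:
{"method": "apply_moves", "body": {"targets": [[1,[0,0,0.5],[0,0,0]],[1,[0,0,0.2],[0,0,0]],[1,[0,0,0],[0,0,0]],[1,[0,0,0],[0,0,0]]]}}

```text
t: 67.7
ee_pos: [546.8, -129.6, 23.3]
orientation: [2.14, 2.298, 0.001]
ft_force: [-0.1, 0.1, 0.2]
width: 87.7
grasp_force: 0.0
```

```bash
python3 plan.py 545,-130,18,1.641,1;python3 fit.py 523 42 -.18
```

```text
t 67.7 q6 -0.33 p [ 546.8 -129.6   23.3] x-yaw 1.642 w 87.7 gf 0.0 F [-0.1  0.1  0.2]
[[1.0,[-0.005,-0.037,0.105],[0.001,0.0,0.001]]]
top 1 [210.93 249.81]
top handle [258.5 265.1]
scene 1 [396.11 296.07]
scene -1 [345.02 235.86]
scene handle [377.2 259.3]
case [523.32  41.25  -0.19] res [[-0.9, 0.3], [-3.4, -0.7], [-0.5, -1.4], [0.2, -1.8], [-4.2, 0.1]]
```

Call:
{"method": "apply_moves", "body": {"targets": [[1,[0,0,0.1],[0,0,0]],[1,[0.3,0,0],[0,0,0]],[1,[0.2,0,0],[0,0,0]],[1,[0.2,0,0],[0,0,0]],[1,[0.2,0,0],[0,0,0]],[1,[0,0,0],[0,0,0]]]}}

```text
t: 68.65
ee_pos: [543.3, -84.0, 17.5]
orientation: [2.139, 2.3, 0.001]
ft_force: [0.2, -0.2, -0.3]
width: 87.6
grasp_force: 0.0
```

Call:
{"method": "apply_moves", "body": {"targets": [[1,[0.2,0,0],[0,0,0]],[1,[0.2,0,0],[0,0,0]],[1,[0.2,0,0],[0,0,0]],[1,[0,0,0],[0,0,0]]]}}

```text
t: 69.15
ee_pos: [541.1, -54.5, 17.6]
orientation: [2.14, 2.299, 0.001]
ft_force: [0.7, 0.1, 1.8]
width: 87.7
grasp_force: 0.2
```

```bash
python3 plan.py;python3 fit.py 521 52 -.1
```

```text
t 69.2 q6 -0.19 p [541.1 -54.5  17.6] x-yaw 1.643 w 87.7 gf 0.2 F [0.7 0.1 1.8]
top 1 [193.48 261.52]
scene 1 [414.38 298.07]
scene -1 [355.53 242.48]
scene handle [389.8 261.6]
case [510.63  80.22  -0.08] res [[-1.4, 0.1], [-0.1, -0.8], [0.2, -1.4], [-2.4, 2.4]]
```

Two-finger pushing works: yaw has come up from -0.19 to -0.08. Continuing.

Call:
{"method": "apply_moves", "body": {"targets": [[1,[0.25,0.02,0],[0,0,0]],[1,[0.25,0.02,0],[0,0,0]],[1,[0.25,0.02,0],[0,0,0]],[1,[0.25,0.02,0],[0,0,0]],[1,[0.25,0.02,0],[0,0,0]],[1,[0.25,0.02,0],[0,0,0]],[1,[0,0,0],[0,0,0]]]}}

```text
t: 70.22
ee_pos: [541.2, 20.7, 17.3]
orientation: [-2.14, -2.299, 0.0]
ft_force: [-0.3, -0.1, -0.1]
width: 87.7
grasp_force: 0.0
```

```bash
python3 plan.py;python3 fit.py 505 150 .05
```

```text
t 70.2 q6 -0.06 p [541.2  20.7  17.3] x-yaw 1.642 w 87.7 gf 0.0 F [-0.3 -0.1 -0.1]
scene 1 [441.71 305.27]
scene -1 [373.36 256.19]
scene handle [413.  272.1]
case [495.85 145.     0.07] res [[0.7, -0.4], [0.4, -0.8], [-2.9, 2.7]]
```

Call:
{"method": "apply_moves", "body": {"targets": [[1,[0.25,0.037,0],[0,0,0]],[1,[0.25,0.037,0],[0,0,0]],[1,[0.25,0.037,0],[0,0,0]],[1,[0.25,0.037,0],[0,0,0]],[1,[0.25,0.037,0],[0,0,0]],[1,[0.25,0.037,0],[0,0,0]],[1,[0.25,0.037,0],[0,0,0]],[1,[0,0,0],[0,0,0]]]}}

```text
t: 71.42
ee_pos: [548.1, 108.5, 17.3]
orientation: [2.14, 2.3, -0.001]
ft_force: [0.7, -1.7, 0.4]
width: 88.0
grasp_force: 1.0
```

```bash
python3 plan.py;python3 fit.py 500 232 .07
```

```text
t 71.4 q6 0.10 p [548.1 108.5  17.3] x-yaw 1.643 w 88.0 gf 1.0 F [ 0.7 -1.7  0.4]
scene 1 [474.23 328.01]
scene -1 [399.32 281.43]
scene handle [441.4 296.7]
case [495.67 233.02   0.14] res [[1.0, -0.3], [0.2, -0.9], [-2.1, 2.0]]
```

Yaw has grown to 0.14 because the tool drifted towards the back of the wall. Backing off, recentring and pushing again.

Call:
{"method": "apply_moves", "body": {"targets": [[1,[-0.3,0,0],[0,0,0]],[1,[-0.2,0,0],[0,0,0]],[1,[0,-0.4,0],[0,0,0]],[1,[0,-0.36,0],[0,0,0]],[1,[0.2,0,0],[0,0,0]],[1,[0.2,0,0],[0,0,0]],[1,[0.2,0,0],[0,0,0]],[1,[0,0,0],[0,0,0]]]}}

```text
t: 72.62
ee_pos: [510.1, 111.2, 17.4]
orientation: [2.138, 2.301, -0.002]
ft_force: [-1.5, -4.0, 3.0]
width: 87.7
grasp_force: 2.0
```

Call:
{"method": "apply_moves", "body": {"targets": [[1,[0.2,0,0],[0,0,0]],[1,[0.2,0,0],[0,0,0]],[1,[0.2,0,0],[0,0,0]],[1,[0,0,0],[0,0,0]]]}}

```text
t: 73.12
ee_pos: [507.3, 140.7, 17.3]
orientation: [-2.138, -2.302, 0.004]
ft_force: [-2.9, -5.5, 2.7]
width: 87.9
grasp_force: 2.8
```

```bash
python3 plan.py;python3 fit.py 497 258 .1
```

```text
t 73.1 q6 0.18 p [507.3 140.7  17.3] x-yaw 1.644 w 87.9 gf 2.8 F [-2.9 -5.5  2.7]
scene 1 [487.12 343.61]
scene -1 [413.28 291.43]
scene handle [453.5 309.4]
case [499.72 267.6    0.08] res [[0.6, -0.3], [0.1, -0.9], [-0.7, 2.1]]
```

Call:
{"method": "apply_moves", "body": {"targets": [[1,[0.2,0,0],[0,0,0]],[1,[0.2,0,0],[0,0,0]],[1,[0.15,0,0],[0,0,0]],[1,[0.07,0,0],[0,0,0]],[1,[0,0,0],[0,0,0]],[1,[0,0,0],[0,0,0]]]}}

```text
t: 74.08
ee_pos: [505.6, 171.2, 17.3]
orientation: [2.139, 2.301, -0.003]
ft_force: [-0.6, -7.3, 1.8]
width: 88.0
grasp_force: 3.8
```

```bash
python3 plan.py;python3 fit.py 497 299 .07
```

```text
t 74.1 q6 0.23 p [505.6 171.2  17.3] x-yaw 1.644 w 88.0 gf 3.8 F [-0.6 -7.3  1.8]
scene 1 [499.36 353.33]
scene -1 [424.28 300.26]
scene handle [466.2 318.1]
case [498.92 298.55   0.08] res [[0.9, -0.3], [0.2, -1.0], [-1.5, 2.6]]
```

The case reads (499, 298.5, 0.08) against the bay at (507, 299.5, 0.07). Retreating to check this with both cameras clear.

Call:
{"method": "apply_moves", "body": {"targets": [[1,[-0.3,0,0],[0,0,0]],[1,[-0.4,0,0],[0,0,0]],[1,[0,0,-0.8],[0,0,0]],[1,[0,0,-0.9],[0,0,0]],[1,[-0.3,0,-0.7],[0,0,0]],[1,[-0.9,0,0],[0,0,0]],[1,[-0.9,0,0],[0,0,0]],[1,[-0.9,0,0],[0,0,0]]]}}

```text
t: 75.28
ee_pos: [518.8, -15.1, 137.7]
orientation: [2.141, 2.298, 0.001]
ft_force: [-0.3, 1.0, -0.4]
width: 88.0
grasp_force: 0.0
```

Call:
{"method": "apply_moves", "body": {"targets": [[1,[-0.9,0,0],[0,0,0]],[1,[-0.9,0,0],[0,0,0]],[1,[-0.9,0,0],[0,0,0]],[1,[0,0,0],[0,0,0]],[1,[0,0,0],[0,0,0]]]}}

```text
t: 75.9
ee_pos: [527.8, -147.7, 137.2]
orientation: [-2.142, -2.297, -0.0]
ft_force: [-0.1, 0.2, 1.3]
width: 87.5
grasp_force: 0.0
```

```bash
python3 fit.py 499 299 .08; cat > vis.py <<'E'
from meas import *
ct=ctrl.get_image("top"); cs=ctrl.get_image("scene")
# white lid frame outline (140x230 at z 62, centre case x +18) and green tape quad, both views
for n,c,roi in(("top",ct,(75,180,222,300)),("scene",cs,(370,280,530,450))):
    a,b,e,f=roi; h=cv2.cvtColor(c["pixels"],cv2.COLOR_BGR2HSV)
    m=((h[...,1]<45)&(h[...,2]>140)).astype(np.uint8); z=np.zeros_like(m); z[b:f,a:e]=m[b:f,a:e]
    k,l,s,ce=cv2.connectedComponentsWithStats(z); i=1+np.argmax(s[1:,4]); ys,xs=np.nonzero(l==i)
    w=np.array([atz(c,(x,y),62)[:2] for x,y in zip(xs,ys)]).astype(np.float32); r=cv2.minAreaRect(w)
    print(n,"lid",r,"n",s[i,4])
    th=np.deg2rad(r[2]); th=(th+np.pi/4)%(np.pi/2)-np.pi/4; cc=np.array(r[0])-18*np.array([np.cos(th),np.sin(th)]); print("  -> case",cc,th)
    g=((h[...,0]>55)&(h[...,0]<95)&(h[...,1]>80)).astype(np.uint8); z[:]=0; z[b-15:f+10,max(a-5,0):e+10]=g[b-15:f+10,max(a-5,0):e+10]
    ys,xs=np.nonzero(z); w=np.array([atz(c,(x,y),0)[:2] for x,y in zip(xs,ys)]).astype(np.float32); print("  bay",cv2.minAreaRect(w))
E
python3 vis.py; python3 lid.py | head -2
```

```text
top 1 [ 85.63 271.32]
top -1 [183.31 267.26]
scene 1 [499.25 353.32]
scene -1 [424.47 299.49]
scene handle [469.  318.9]
case [499.34 296.26   0.07] res [[-0.8, 0.2], [-0.6, 0.4], [0.0, -0.4], [-0.5, -0.9], [-5.1, 1.5]]
top lid ((515.22216796875, 296.36932373046875), (140.55116271972656, 229.51466369628906), 3.754225969314575) n 1588
  -> case [497.26 295.19] 0.06552360402841495
  bay ((506.25537109375, 297.09912109375), (225.83522033691406, 278.5560607910156), 3.9411532878875732)
scene lid ((517.5496215820312, 298.9608459472656), (147.03182983398438, 229.1125946044922), 4.317955493927002) n 2136
  -> case [499.6  297.61] 0.07536254032360423
  bay ((505.94268798828125, 301.309814453125), (230.54986572265625, 282.17510986328125), 4.01121187210083)
[([138.6, 267.7], 0.68), ([85.2, 278.0], 0.47)] [([457.8, 332.1], 0.63)]
(array([444.03, 294.8 ,  48.64]), np.float64(3.9618214246869696))
```

The lid outline measures 140x229 mm, so the fit is reliable. The case sits about 8 mm and 3 mm off the bay centre, yaw within 0.01, well inside tolerance. One last check of bolts and button angles before handing in.

```bash
python3 - <<'E'
from meas import *
ct=ctrl.get_image("top"); h=cv2.cvtColor(ct["pixels"],cv2.COLOR_BGR2HSV)
m=(((h[...,0]<8)|(h[...,0]>172))&(h[...,1]>150)&(h[...,2]>80)).astype(np.uint8); m[:,230:]=0;m[:150]=0
k,l,s,ce=cv2.connectedComponentsWithStats(m)
for i in range(1,k):
    if s[i,4]>60:
        ys,xs=np.nonzero(l==i); w=np.array([atz(ct,(x,y),75)[:2] for x,y in zip(xs,ys)]); v=np.linalg.svd(w-w.mean(0))[2][0]; print("button axis yaw",np.arctan2(v[1],v[0])%np.pi,np.ptp(w,axis=0),s[i,4])
c0=np.array([498.5,296.5]); t=.07; R=np.array([[np.cos(t),-np.sin(t)],[np.sin(t),np.cos(t)]])
for d in ctrl.masks_of("bolt1","top"):
    ys,xs=np.nonzero(np.array(d["region"])); w=np.array([(R.T@(atz(ct,(x,y),34)[:2]-c0)) for x,y in zip(xs,ys)]); lo,hi=w.min(0),w.max(0)
    if abs(w.mean(0)).max()<120: print("bolt in case",lo,hi,d["score"])
s=ctrl.get_obs(); print(s["t"],s["ft_force"],s["qvel"])
E
```

```text
button axis yaw 0.03726290807267851 [59.46 20.92] 206
button axis yaw 2.969448346108707 [61.16 18.99] 172
76.5 [-0.54  0.13 -0.65] [-0.  0. -0. -0.  0. -0.]
```

One button's apparent axis is biased by perspective, since the fin stands higher than the bar. I'll check both angles with a projected model before handing in.

```bash
python3 - <<'E'
from meas import *
cams={n:ctrl.get_image(n) for n in("top","scene")}
red={}
for n,c in cams.items():
    h=cv2.cvtColor(c["pixels"],cv2.COLOR_BGR2HSV); red[n]=cv2.resize((((h[...,0]<8)|(h[...,0]>172))&(h[...,1]>140)&(h[...,2]>60)).astype(np.uint8),None,fx=4,fy=4,interpolation=cv2.INTER_NEAREST)
box=lambda x0,x1,y0,y1,z0,z1:[(x,y,z) for x in(x0,x1) for y in(y0,y1) for z in(z0,z1)]
parts=[box(0,45,-6,6,64,70),box(-18,18,-5,5,70,92),[(9*np.cos(a),9*np.sin(a),z) for a in np.linspace(0,6.28,16) for z in(60,70)]]
def iou(n,px,py,yaw):
    c=cams[n]; m=np.zeros_like(red[n]); a,b=np.cos(yaw),np.sin(yaw)
    for P in parts:
        u=np.array([proj(c,[px+a*p[0]-b*p[1],py+b*p[0]+a*p[1],p[2]]) for p in P]); cv2.fillConvexPoly(m,cv2.convexHull(((u+.5)*4).astype(np.int32)),1)
    x0,y0,w,h=cv2.boundingRect(cv2.findNonZero(m)); s=np.s_[max(y0-40,0):y0+h+40,max(x0-40,0):x0+w+40]
    return (m[s]&red[n][s]).sum()/max((m[s]|red[n][s]).sum(),1)
c0=np.array([498.5,296.5,.07]); a,b=np.cos(.07),np.sin(.07)
for name,sy in(("L",1),("R",-1)):
    X,Y=c0[0]-70*a-95*sy*b,c0[1]-70*b+95*sy*a
    for n in cams:
        best=max(((iou(n,X+dx,Y+dy,.07-sy*(1.571-q)),q,dx,dy) for q in np.arange(1.1,1.85,.05) for dx in range(-6,7,3) for dy in range(-6,7,3)))
        print(name,n,np.round(best,2))
E
```

```text
L top [ 0.71  1.6  -3.   -3.  ]
L scene [ 0.81  1.6  -3.    0.  ]
R top [ 0.78  1.55 -3.   -3.  ]
R scene [ 0.81  1.55 -3.    0.  ]
```

```bash
python3 -c "
from workcell import ctrl
print(ctrl.close_job())"
```

```text
the job is handed in; nothing more can be done
None
```

Job handed in with no verdict returned: three bolts were seated in notches 0, 2 and 3 (last seen just before the slide), the lid is shut, both turnbuttons measure about 1.57 rad, and the case stands in the green outline about 8–11 mm off centre and square to about 0.01 rad.

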